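# Pack, clip and book out a lab transport case

## Robot

A 7-joint arm with a two-finger parallel gripper is mounted at the origin on a cart in front of the work surface, level with it; the furniture and walls round the work are solid. World frame = base frame: x ahead of the robot, y to its left, z up, the work surface at z = 0. Lengths are in m, angles in rad, forces in N, time in s.
With the tool pointing down it reaches from about 0.4 to 0.85 m from the base axis. Payload 6.9 kg.
Tool frame: the origin (TCP) lies at the very end of the fingers, on their centre line; the grasp point (between the pads) lies 19 mm behind it; z points along the fingers, y is the line along which they close (so a half turn about z gives the same grasp; the last joint's range is limited). The gripper opens to 85 mm and grips with 20 to 120 N. Pads are 22 mm wide; open, the fingers measure 114 mm over their backs; the gripper's body (76 mm by 85 mm) begins 54 mm behind the grasp point. The pads swing forward as they close: fully open they stand 13 mm farther back than shut.
Start: joints at [-1.21, 0.507, -0.238, 1.5, 0.126, 1.149, -0.155], TCP at [0.158, 0.605, 0.231] pointing down, gripper open.
Joint ranges: [-3.08, 3.08], [-0.24, 2.05], [-1.43, 1.35], [0, 2.5], [-1.52, 4.66], [0.17, 1.96], [-2.89, 2.89]. Speed limits (rad/s): [2.39, 2.39, 3.14, 3.14, 3.14, 3.14, 3.14].

## Interface

Orientations are given as a rotation vector (axis times angle).
In Python, from station import sense, camera, calibration, job_done gives the robot as it stands.
- The arm moves only by the tool apply_moves, never from a script. Its argument "series" is a list of rows, each an object with "delta_pos": the shift along the tool's x, y, z in cm, a list of three; "turn": the turn, a rotation vector about the tool's x, y, z in rad, a list of three; "fingers": the finger opening in cm, from 0 to 8.54. A call has 1 to 12 rows; each row is the pose to reach, as a shift and turn from the pose commanded when the call began, along the tool's axes at that moment; what a row does not reach only later rows make up. A row lasts 1/12 s, in which the tool goes at most 41.7 mm and 7.16 degrees, less where a joint would pass 70% of its speed; a pose out of reach is approached as far as the arm can. A call with a gripper value outside its range is refused whole. The fingers move at their own pace and stop on an object; "squeeze" is the grip in N (left out, the last holds). Time passes only in rows, so rows that repeat a pose let the fingers close. It gives the time, the measured TCP pose, the force, the opening and the grip force at its end, in the units of the state.
- sense(): the state, without advancing time (a new reading comes with each control period).
- camera(name): name is "side" or "top"; returns the picture (480x640x3 uint8, red, green, blue); there is no depth.
- calibration(name): a dict with "fx", "fy", "cx", "cy" (pixels), "world_to_cam" (4x4, takes a point from world to camera coordinates). Camera axes: x right, y down, z forward; pixel columns grow to the right and rows downward; lengths in m; the calibration is good to about 2 mm. A picture is of the moment at which its call begins. calibration takes no time and is no camera call.
- job_done(): hands the job in; it is judged then, once.
The state is a dict: "clock": time; "q": joint angles; "dq": joint speeds; "effort": joint torques, N m; "ee_pos": TCP position; "orientation": TCP orientation; "force": force on the tool from outside, world axes, zero at the start; "ft_torque": the same for the moment, N m; "grip_width": finger opening in m; "grasp_force": force on a finger pad.
Only numpy, scipy, OpenCV 4.12 (cv2) and the standard library are available. Lean on these libraries where they do the work, as an engineer would, in place of code of your own. Each camera call takes 0.05 s, during which the arm holds its last target. There are 200 camera calls.

## Task

Pack every one of the supplies lying to the right of the blue transport case (polishing bar, wax blocks, bur block: whichever are there) into the case, then shut its lid and after that fold all four orange clip flaps right down against the case walls. Only once the case is clipped, book it out: turn the job canister on the black scanning station so that its red barred mark squarely faces the scanner head, and leave it standing upright, centred in the yellow ring. Fold no clip down while the lid is open, and leave the roll of tape alone.

Things in the scene. Friction and masses are not known exactly. Their poses are not given: they have to be found in the camera images.
- case_floor (a point): open blue transport case, fixed to the worktop, outer 138 (x) x 228 (y) x 60 mm high, walls 4 mm, floor 5 mm. This point is the centre of its inner floor, 5 mm above the worktop; -x is its front (away from the lid hinge), z up. Inside 130 x 220 mm.
- lid (a joint): hinge of the case's white lid (142 mm from hinge to free edge, 232 mm wide, 7 mm thick). 0 = shut, about 1.7 = standing open. The hinge line runs along the case's y, 71 mm behind its centre (+x) and 64 mm above the worktop. The lid stays put near upright and falls shut, damped, by itself once pushed forward well past upright (below about 1.1).
- lid_edge (a point): middle of the lid's free edge, half-way through its thickness; swings with the lid.
- clip_front_left (a joint): hinge of the orange clip flap on the lid's free edge, at the case's +y half, 44 mm wide along the rim, 38 mm long, 3 mm thick. 0 = level with the lid, sticking straight out from its rim; negative = raised (to -0.7); 1.57 = folded fully down, hanging against the case wall. Stays where it is left (stiff hinge, about 1 N at its end).
- clip_front_right (a joint): hinge of the orange clip flap on the lid's free edge, at the case's -y half, 44 mm wide along the rim, 38 mm long, 3 mm thick. 0 = level with the lid, sticking straight out from its rim; negative = raised (to -0.7); 1.57 = folded fully down, hanging against the case wall. Stays where it is left (stiff hinge, about 1 N at its end).
- clip_left (a joint): hinge of the orange clip flap on the lid's end at the case's +y side, 44 mm wide along the rim, 38 mm long, 3 mm thick. 0 = level with the lid, sticking straight out from its rim; negative = raised (to -0.7); 1.57 = folded fully down, hanging against the case wall. Stays where it is left (stiff hinge, about 1 N at its end).
- clip_right (a joint): hinge of the orange clip flap on the lid's end at the case's -y side, 44 mm wide along the rim, 38 mm long, 3 mm thick. 0 = level with the lid, sticking straight out from its rim; negative = raised (to -0.7); 1.57 = folded fully down, hanging against the case wall. Stays where it is left (stiff hinge, about 1 N at its end).
- clip_front_left_hinge (a point): middle of the hinge line of the clip flap on the lid's free edge, at the case's +y half (it moves with the lid; 64 mm above the worktop when the lid is shut). Turns with the flap: with the flap level, -x points out along it, away from the lid.
- clip_front_right_hinge (a point): middle of the hinge line of the clip flap on the lid's free edge, at the case's -y half (it moves with the lid; 64 mm above the worktop when the lid is shut). Turns with the flap: with the flap level, -x points out along it, away from the lid.
- clip_left_hinge (a point): middle of the hinge line of the clip flap on the lid's end at the case's +y side (it moves with the lid; 64 mm above the worktop when the lid is shut). Turns with the flap: with the flap level, -x points out along it, away from the lid.
- clip_right_hinge (a point): middle of the hinge line of the clip flap on the lid's end at the case's -y side (it moves with the lid; 64 mm above the worktop when the lid is shut). Turns with the flap: with the flap level, -x points out along it, away from the lid.
- polish_bar_center (a point): black boxed polishing bar, 39 x 100 x 31 mm high. This point is its centre, half-way up; y runs along its length, x across it. It may be absent.
- wax_sticks_center (a point): two pink wax blocks joined one on the other, 36 x 77 x 19 mm high. This point is its centre, half-way up; y runs along its length, x across it. It may be absent.
- bur_block_center (a point): closed bur block, dark blue with a grey lid, 45 x 85 x 41 mm high. This point is its centre, half-way up; y runs along its length, x across it. It may be absent.
- scan_spot (a point): scanning station, fixed: black base plate 190 x 120 x 4 mm with a yellow ring (72 mm across) printed on it; this point is the ring's centre on the plate's top. x points to the grey scanner head (85 mm wide, 80 mm high), whose face with a red line stands 79 mm from this point.
- canister_center (a point): white job canister with grey cap, 54 mm across, 74 mm high, loose, standing on the base plate about the yellow ring. This point is its centre, half-way up. z up along its axis; x points to its marked side.
- canister_mark (a point): middle of the canister's mark, a red patch with black bars, 27 mm out from the axis and 29 mm above its underside.
- tape_center (a point): roll of masking tape, 104 mm across, 25 mm high, a bystander; centre, half-way up.
Mind the look-alikes: they are no part of the job. What is shaped like the part that bears bur_block_center but purple is not meant.

How it is judged:
By the outcome, as a careful person would: the job done as asked, in the order asked, and still so for the second after the job is handed in, with the robot touching nothing.
Of the_polish_bar, the_wax_sticks, the_bur_block only 2 to 3 are there at a start; the rules pass over those that are not, and their reading is None.
At some moment in a run one of the_polish_bar, the_wax_sticks, the_bur_block, canister may be knocked a few centimetres aside while the robot is not near it.
Once in a run the grip may slacken for a moment while it holds something.
It also fails if it takes over 210 s, if anything falls off the work surface, if the arm or the gripper's body presses on something with over 40 N, if the wrist force passes 120 N, or if a joint passes its speed limit or range.

## Working session

There is one attempt and no reset: what is moved stays moved. The work goes in short steps, Python scripts to look and compute and a tool call to move; the robot and the scene stay as the last step left them, time stands still between calls to the robot, and variables do not carry over. Pictures are saved under pics/ and viewed, at most 14 in all, crops included, and the job is handed in when it is done.

Besides the shell and the picture viewer there is one more tool, called by a JSON object that holds its "name" and its "arguments", one argument or row to a line. apply_moves: Moves the arm, as the interface text tells. Its arguments: {"type":"object","properties":{"series":{"type":"array"},"squeeze":{"type":"number"}},"required":["series"]}

```bash
mkdir -p pics
cat > h.py <<'E'
import numpy as np,cv2
from scipy.spatial.transform import Rotation as R
from station import sense,camera,calibration,job_done
def snap(n,f=None):
    im=camera(n)
    if f: cv2.imwrite('pics/'+f,im[:,:,::-1])
    return im
def ray(n,u,v):
    c=calibration(n);M=np.array(c['world_to_cam'])
    d=np.array([(u-c['cx'])/c['fx'],(v-c['cy'])/c['fy'],1.])
    return -M[:3,:3].T@M[:3,3], M[:3,:3].T@d
def onz(n,u,v,z):
    o,d=ray(n,u,v); return o+d*(z-o[2])/d[2]
def proj(n,p):
    c=calibration(n);M=np.array(c['world_to_cam']);q=M[:3,:3]@np.array(p)+M[:3,3]
    return np.array([c['fx']*q[0]/q[2]+c['cx'],c['fy']*q[1]/q[2]+c['cy']])
def delta(p):
    s=sense();r=R.from_rotvec(s['orientation']);return r.inv().apply(np.array(p)-s['ee_pos'])*100
E
python3 - <<'E'
from h import *
s=sense();print(s)
print(R.from_rotvec(s['orientation']).as_matrix().round(3))
for n in('top','side'):
    snap(n,n+'0.png');c=calibration(n);print(n,c['fx'],ray(n,320,240))
E
```

```text
{'clock': 0.0, 'q': array([-1.2094771 ,  0.50830444, -0.23752927,  1.50111868,  0.12569376,
        1.14888881, -0.15477156]), 'dq': array([ 0.00066024,  0.00045964, -0.00212103,  0.00017632,  0.00011055,
        0.00154604, -0.00104695]), 'effort': array([ 5.50635268e-04, -6.20602369e+01, -2.18630835e+00, -2.49655545e+01,
        1.27728601e-02,  1.19351945e-02,  2.76215752e-05]), 'ee_pos': array([0.15809486, 0.60416589, 0.23045544]), 'orientation': array([-4.00649219e-01, -3.11574291e+00,  2.70132921e-03]), 'force': array([-0.35189944, -0.89416848,  0.46683924]), 'ft_torque': array([0.02206796, 0.01089075, 0.00523931]), 'grasp_force': 0.0, 'grip_width': 0.08563563806825991}
[[-0.967  0.253 -0.   ]
 [ 0.253  0.967 -0.002]
 [-0.    -0.002 -1.   ]]
top 485.3878179164806 (array([0.39500649, 0.09237959, 1.10990866]), array([ 0.1212199 , -0.01082789, -0.99273211]))
side 490.0151578340601 (array([0.56659922, 1.09493435, 0.76314203]), array([-0.05515108, -0.81531771, -0.57640785]))
```

View pics/top0.png

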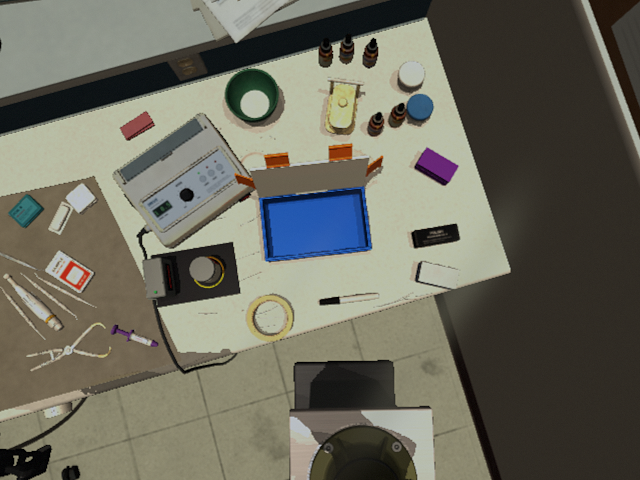

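View pics/side0.png

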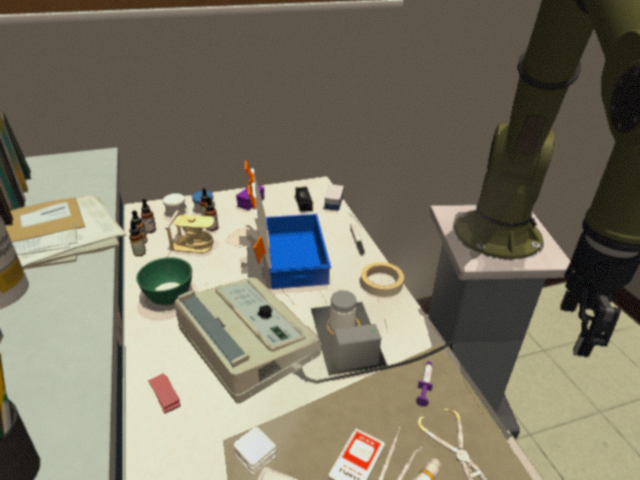

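The top view shows the blue case at about (318,225) with its lid open, the polishing bar at (435,235), and a grey-topped block at (437,275). The purple look-alike is at (437,167), the canister at (207,270) and the tape at (270,317). I'll enlarge and measure.

Run:
```python
from h import *
a=cv2.imread('pics/top0.png')
l=cv2.resize(a[210:300,385:485],None,fx=4,fy=4,interpolation=cv2.INTER_CUBIC)
r=cv2.resize(a[225:315,140:240],None,fx=4,fy=4,interpolation=cv2.INTER_CUBIC)
s=cv2.imread('pics/side0.png')
s1=cv2.resize(s[275:365,300:400],(400,240+0),interpolation=cv2.INTER_CUBIC)
s2=cv2.resize(s[170:230,270:370],(400,240),interpolation=cv2.INTER_CUBIC)
cv2.imwrite('pics/c1.png',np.vstack([np.hstack([l,r]),np.hstack([s1,s2])]))
hsv=cv2.cvtColor(a,cv2.COLOR_BGR2HSV)
m=cv2.inRange(hsv,(105,120,60),(125,255,255));cs,_=cv2.findContours(m,0,2);c=max(cs,key=cv2.contourArea)
r_=cv2.minAreaRect(c);b=cv2.boxPoints(r_);print(r_)
for p in b: print(p,onz('top',*p,0.06).round(3))
def rect(mask,z,x0,y0,x1,y1):
    mm=np.zeros_like(mask);mm[y0:y1,x0:x1]=mask[y0:y1,x0:x1]
    cs,_=cv2.findContours(mm,0,2);c=max(cs,key=cv2.contourArea);r=cv2.minAreaRect(c)
    print(r,onz('top',*r[0],z).round(3));[print('  ',onz('top',*p,z).round(3)) for p in cv2.boxPoints(r)]
rect(cv2.inRange(hsv,(0,0,0),(180,255,70)),.031,395,215,475,255)
rect(cv2.inRange(hsv[:,:,2],20,110)&0xff,.03,400,255,475,292)
```

```text
((314.7377624511719, 223.64024353027344), (64.38157653808594, 106.67684936523438), 83.6598129272461)
[258.17072 197.53659] [0.62  0.215 0.06 ]
[364.19507 185.7561 ] [ 0.642 -0.019  0.06 ]
[371.3048 249.7439] [ 0.5  -0.03  0.06]
[265.28046 261.52438] [0.479 0.201 0.06 ]
((435.0675964355469, 235.40541076660156), (17.26189422607422, 46.36051559448242), 80.53767395019531) [ 0.532 -0.177  0.031]
   [ 0.544 -0.123  0.031]
   [ 0.559 -0.227  0.031]
   [ 0.52  -0.231  0.031]
   [ 0.505 -0.128  0.031]
((443.97906494140625, 281.86865234375), (62.455711364746094, 20.928936004638672), 22.543060302734375) [ 0.428 -0.193  0.03 ]
   [ 0.434 -0.12   0.03 ]
   [ 0.477 -0.14   0.03 ]
   [ 0.421 -0.265  0.03 ]
   [ 0.379 -0.245  0.03 ]
```

View pics/c1.png

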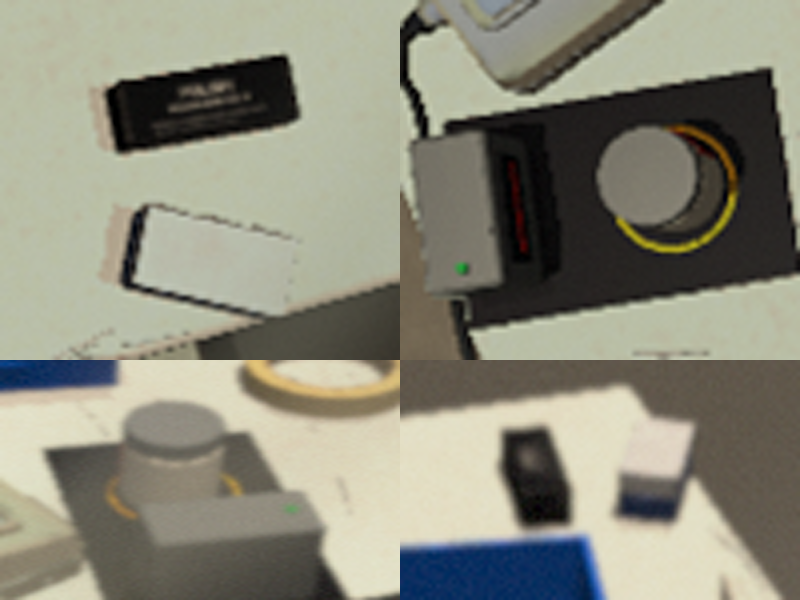

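Present are the polishing bar and the bur block; there are no wax blocks. The canister's red mark is just visible at its back right, near px (216,261).

```bash
cat >> h.py <<'E'
def plan(p,yaw):
    """yaw (deg): world heading of tool y"""
    s=sense();r=R.from_rotvec(s['orientation']);c,n=np.cos(np.radians(yaw)),np.sin(np.radians(yaw))
    t=R.from_matrix(np.array([[-n,c,0],[c,n,0],[0,0,-1.]]));  # columns x,y,z
    print('delta',(r.inv().apply(np.array(p)-s['ee_pos'])*100).round(2),'turn',(r.inv()*t).as_rotvec().round(3),'at',s['ee_pos'].round(4),'t',round(s['clock'],2))
def heads(c): # top corners world list -> centre, long heading
    c=np.array(c)[:,:2];e=[c[(i+1)%4]-c[i] for i in range(4)];L=[np.linalg.norm(x) for x in e]
    i=int(L[1]>L[0]);d=e[i]-e[i+2];h=np.degrees(np.arctan2(d[1],d[0]))%180
    return c.mean(0).round(4),round(h,1),np.array(L).round(3)
E
python3 - <<'E'
from h import *
f=lambda L,z,ox,oy:[onz('top',u/4+ox,v/4+oy,z) for u,v in L]
print('bar',heads(f([(122,80),(288,57),(298,116),(130,150)],.031,385,210)))
print('bur',heads(f([(148,203),(300,240),(280,318),(133,285)],.041,385,210)))
print('cantop',onz('top',248/4+140,176/4+225,.078),'ring',onz('top',276/4+140,188/4+225,.004))
print('mark',onz('top',305/4+140,145/4+225,.035))
print('scanhead top corners',[onz('top',u/4+140,v/4+225,.084).round(3) for u,v in[(90,130),(100,293)]])
print('plate',heads(f([(45,122),(370,68),(400,270),(72,327)],.004,140,225)))
plan([.45,.2,.3],40)
E
```

```text
bar (array([ 0.5324, -0.1825]), np.float64(98.6), array([0.094, 0.034, 0.096, 0.04 ]))
bur (array([ 0.442, -0.179]), np.float64(75.6), array([0.086, 0.045, 0.082, 0.046]))
cantop [0.46381265 0.33356715 0.078     ] ring [0.46158397 0.33486277 0.004     ]
mark [0.48329151 0.31204606 0.035     ]
scanhead top corners [array([0.49 , 0.416, 0.084]), array([0.403, 0.41 , 0.084])]
plate (array([0.4575, 0.3657]), np.float64(98.6), array([0.188, 0.117, 0.188, 0.118]))
delta [-38.47 -31.73  -6.9 ] turn [-0.002  0.001  0.617] at [0.1581 0.6042 0.2305] t 0.1
```

{"name": "apply_moves", "arguments": {
  "series": [
    {"delta_pos": [-38.5, -31.7, -6.9], "turn": [0, 0, 0.617], "fingers": 8.5},
    {"delta_pos": [-38.5, -31.7, -6.9], "turn": [0, 0, 0.617], "fingers": 8.5},
    {"delta_pos": [-38.5, -31.7, -6.9], "turn": [0, 0, 0.617], "fingers": 8.5},
    {"delta_pos": [-38.5, -31.7, -6.9], "turn": [0, 0, 0.617], "fingers": 8.5},
    {"delta_pos": [-38.5, -31.7, -6.9], "turn": [0, 0, 0.617], "fingers": 8.5},
    {"delta_pos": [-38.5, -31.7, -6.9], "turn": [0, 0, 0.617], "fingers": 8.5},
    {"delta_pos": [-38.5, -31.7, -6.9], "turn": [0, 0, 0.617], "fingers": 8.5},
    {"delta_pos": [-38.5, -31.7, -6.9], "turn": [0, 0, 0.617], "fingers": 8.5},
    {"delta_pos": [-38.5, -31.7, -6.9], "turn": [0, 0, 0.617], "fingers": 8.5},
    {"delta_pos": [-38.5, -31.7, -6.9], "turn": [0, 0, 0.617], "fingers": 8.5},
    {"delta_pos": [-38.5, -31.7, -6.9], "turn": [0, 0, 0.617], "fingers": 8.5},
    {"delta_pos": [-38.5, -31.7, -6.9], "turn": [0, 0, 0.617], "fingers": 8.5}
  ]
}}

```text
clock: 1.1
ee_pos: [0.449, 0.2014, 0.3]
orientation: [-1.328, -2.847, 0.0]
force: [0.5, 1.3, 0.5]
grip_width: 0.0848
grasp_force: 0.0
```

Run:
```python
from h import *
plan([.5324,-.1825,.18],8.6);print(sense()['q'].round(2))
```

```text
delta [-34.77 -18.28  12.  ] turn [-0.    -0.     0.548] at [0.449  0.2014 0.3   ] t 1.1
[-0.53  0.24  0.08  1.72 -0.02  1.18  0.25]
```

{"name": "apply_moves", "arguments": {
  "series": [
    {"delta_pos": [-34.8, -18.3, 12.0], "turn": [0, 0, 0.548], "fingers": 8.5},
    {"delta_pos": [-34.8, -18.3, 12.0], "turn": [0, 0, 0.548], "fingers": 8.5},
    {"delta_pos": [-34.8, -18.3, 12.0], "turn": [0, 0, 0.548], "fingers": 8.5},
    {"delta_pos": [-34.8, -18.3, 12.0], "turn": [0, 0, 0.548], "fingers": 8.5},
    {"delta_pos": [-34.8, -18.3, 12.0], "turn": [0, 0, 0.548], "fingers": 8.5},
    {"delta_pos": [-34.8, -18.3, 12.0], "turn": [0, 0, 0.548], "fingers": 8.5},
    {"delta_pos": [-34.8, -18.3, 12.0], "turn": [0, 0, 0.548], "fingers": 8.5},
    {"delta_pos": [-34.8, -18.3, 12.0], "turn": [0, 0, 0.548], "fingers": 8.5},
    {"delta_pos": [-34.8, -18.3, 12.0], "turn": [0, 0, 0.548], "fingers": 8.5},
    {"delta_pos": [-34.8, -18.3, 12.0], "turn": [0, 0, 0.548], "fingers": 8.5},
    {"delta_pos": [-34.8, -18.3, 12.0], "turn": [0, 0, 0.548], "fingers": 8.5},
    {"delta_pos": [-34.8, -18.3, 12.0], "turn": [0, 0, 0.548], "fingers": 8.5}
  ]
}}

```text
clock: 2.1
ee_pos: [0.5309, -0.1832, 0.1786]
orientation: [-2.053, -2.376, 0.003]
force: [0.0, 0.6, -0.6]
grip_width: 0.0849
grasp_force: 0.0
```

Run:
```python
from h import *
plan([.5324,-.1825,.18],8.6);print(sense()['q'].round(2))
a=snap('top','t1.png');s=snap('side','s1.png')
cv2.imwrite('pics/c2.png',np.hstack([cv2.resize(a[205:305,385:485],(400,400)),cv2.resize(s[160:260,260:360],(400,400))])[:,:,::-1])
```

```text
delta [ 0.05  0.16 -0.14] turn [-0.003 -0.    -0.005] at [ 0.5309 -0.1832  0.1786] t 2.1
[ 0.09  0.47  0.29  1.75 -0.16  0.95  0.6 ]
```

View pics/c2.png

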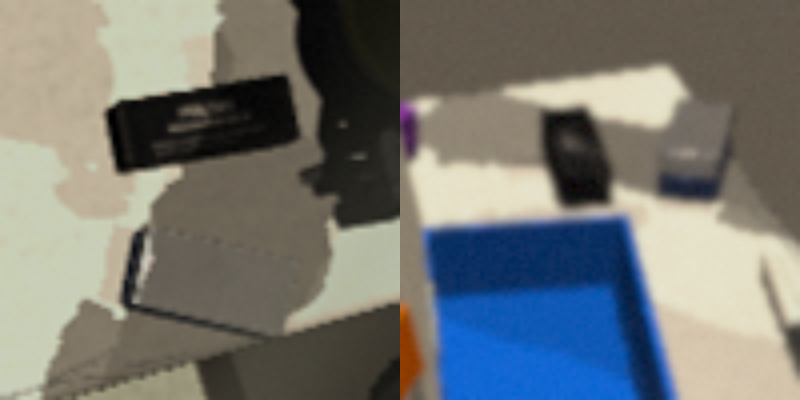

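{"name": "apply_moves", "arguments": {
  "series": [
    {"delta_pos": [0.05, 0.15, 4], "turn": [0, 0, 0], "fingers": 6.2},
    {"delta_pos": [0.05, 0.15, 8], "turn": [0, 0, 0], "fingers": 6.2},
    {"delta_pos": [0.05, 0.15, 12], "turn": [0, 0, 0], "fingers": 6.2},
    {"delta_pos": [0.05, 0.15, 15], "turn": [0, 0, 0], "fingers": 6.2},
    {"delta_pos": [0.05, 0.15, 17.2], "turn": [0, 0, 0], "fingers": 6.2},
    {"delta_pos": [0.05, 0.15, 17.2], "turn": [0, 0, 0], "fingers": 6.2},
    {"delta_pos": [0.05, 0.15, 17.2], "turn": [0, 0, 0], "fingers": 3},
    {"delta_pos": [0.05, 0.15, 17.2], "turn": [0, 0, 0], "fingers": 3},
    {"delta_pos": [0.05, 0.15, 17.2], "turn": [0, 0, 0], "fingers": 3},
    {"delta_pos": [0.05, 0.15, 17.2], "turn": [0, 0, 0], "fingers": 3},
    {"delta_pos": [0.05, 0.15, 17.2], "turn": [0, 0, 0], "fingers": 3},
    {"delta_pos": [0.05, 0.15, 17.2], "turn": [0, 0, 0], "fingers": 3}
  ],
  "squeeze": 50
}}

```text
clock: 3.2
ee_pos: [0.5345, -0.1801, 0.0097]
orientation: [2.047, 2.38, 0.003]
force: [0.1, 1.8, 8.9]
grip_width: 0.037
grasp_force: 52.6
```

{"name": "apply_moves", "arguments": {
  "series": [
    {"delta_pos": [0, 0, -4], "turn": [0, 0, 0], "fingers": 3},
    {"delta_pos": [0, 0, -8], "turn": [0, 0, 0], "fingers": 3},
    {"delta_pos": [0, 0, -12], "turn": [0, 0, 0], "fingers": 3},
    {"delta_pos": [0, 0, -14], "turn": [0, 0, 0], "fingers": 3},
    {"delta_pos": [0, 0, -14], "turn": [0, 0, 0], "fingers": 3}
  ]
}}

```text
clock: 3.62
ee_pos: [0.5358, -0.1815, 0.1538]
orientation: [2.043, 2.374, 0.006]
force: [0.9, -0.5, -1.6]
grip_width: 0.0371
grasp_force: 51.5
```

Run:
```python
from h import *
plan([.558,.146,.15],5.4);print(sense()['grip_width'],sense()['force'])
a=snap('side','s2.png');cv2.imwrite('pics/c3.png',cv2.resize(a[100:300,180:420],(720,600))[:,:,::-1])
```

```text
delta [32.06  7.07  0.31] turn [0.009 0.004 0.055] at [ 0.5358 -0.1815  0.1538] t 3.62
0.037057779610855796 [ 0.94249273 -0.47128994 -1.58169573]
```

View pics/c3.png

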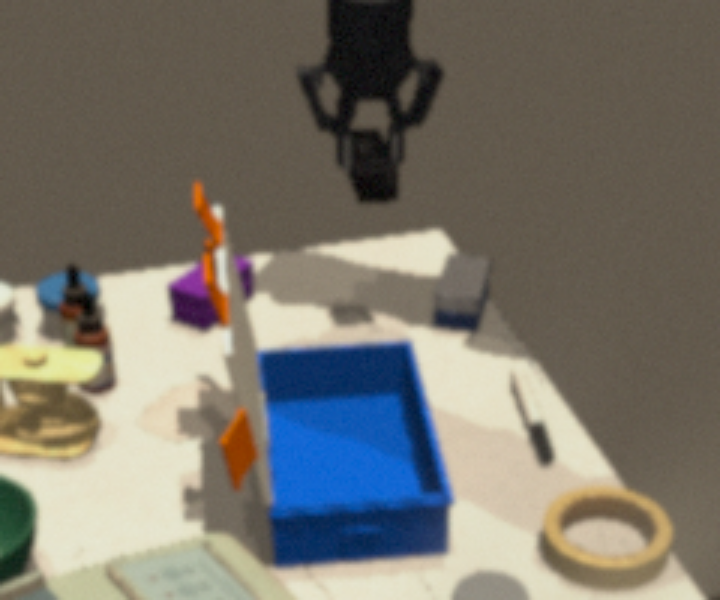

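The bar is held and the case is empty, with the lid leaning back.

{"name": "apply_moves", "arguments": {
  "series": [
    {"delta_pos": [8, 1.8, 0], "turn": [0, 0, 0.055], "fingers": 3},
    {"delta_pos": [16, 3.5, 0], "turn": [0, 0, 0.055], "fingers": 3},
    {"delta_pos": [24, 5.3, 0], "turn": [0, 0, 0.055], "fingers": 3},
    {"delta_pos": [32.1, 7.1, 0], "turn": [0.009, 0.004, 0.055], "fingers": 3},
    {"delta_pos": [32.1, 7.1, 0], "turn": [0.009, 0.004, 0.055], "fingers": 3},
    {"delta_pos": [32.1, 7.1, 0], "turn": [0.009, 0.004, 0.055], "fingers": 3},
    {"delta_pos": [32.1, 7.1, 0], "turn": [0.009, 0.004, 0.055], "fingers": 3},
    {"delta_pos": [32.1, 7.1, 0], "turn": [0.009, 0.004, 0.055], "fingers": 3},
    {"delta_pos": [32.1, 7.1, 0], "turn": [0.009, 0.004, 0.055], "fingers": 3},
    {"delta_pos": [32.1, 7.1, 0], "turn": [0.009, 0.004, 0.055], "fingers": 3},
    {"delta_pos": [32.1, 7.1, 0], "turn": [0.009, 0.004, 0.055], "fingers": 3}
  ]
}}

```text
clock: 4.58
ee_pos: [0.5546, 0.1472, 0.1465]
orientation: [-2.107, -2.318, 0.011]
force: [-0.4, -0.1, -2.0]
grip_width: 0.037
grasp_force: 51.4
```

Run:
```python
from h import *
plan([.558,.146,.014],5.4);s=sense();print(s['grip_width'],s['force'],s['q'].round(2))
```

```text
delta [-0.19  0.48 13.25] turn [-0.011 -0.002  0.001] at [0.5546 0.1472 0.1465] t 4.58
0.03703842283814841 [-0.39063256 -0.12904249 -2.01124688] [-0.49  0.53  0.3   1.75 -0.19  0.9  -0.01]
```

{"name": "apply_moves", "arguments": {
  "series": [
    {"delta_pos": [-0.2, 0.4, 4], "turn": [0, 0, 0], "fingers": 3},
    {"delta_pos": [-0.2, 0.4, 8], "turn": [0, 0, 0], "fingers": 3},
    {"delta_pos": [-0.2, 0.4, 11], "turn": [0, 0, 0], "fingers": 3},
    {"delta_pos": [-0.2, 0.4, 12.8], "turn": [0, 0, 0], "fingers": 3},
    {"delta_pos": [-0.2, 0.4, 13.2], "turn": [0, 0, 0], "fingers": 3},
    {"delta_pos": [-0.2, 0.4, 13.2], "turn": [0, 0, 0], "fingers": 3}
  ]
}}

```text
clock: 5.08
ee_pos: [0.5571, 0.1438, 0.0146]
orientation: [-2.11, -2.313, 0.012]
force: [-0.2, -0.3, -1.5]
grip_width: 0.037
grasp_force: 52.1
```

{"name": "apply_moves", "arguments": {
  "series": [
    {"delta_pos": [0, 0, 0.1], "turn": [0, 0, 0], "fingers": 5.8},
    {"delta_pos": [0, 0, 0.1], "turn": [0, 0, 0], "fingers": 5.8},
    {"delta_pos": [0, 0, 0.1], "turn": [0, 0, 0], "fingers": 5.8},
    {"delta_pos": [0, 0, 0.1], "turn": [0, 0, 0], "fingers": 5.8},
    {"delta_pos": [0, 0, -4], "turn": [0, 0, 0], "fingers": 5.8},
    {"delta_pos": [0, 0, -8], "turn": [0, 0, 0], "fingers": 5.8},
    {"delta_pos": [0, 0, -12], "turn": [0, 0, 0], "fingers": 6.5},
    {"delta_pos": [0, 0, -16], "turn": [0, 0, 0], "fingers": 6.5},
    {"delta_pos": [0, 0, -16], "turn": [0, 0, 0], "fingers": 6.5}
  ]
}}

```text
clock: 5.83
ee_pos: [0.564, 0.1463, 0.1841]
orientation: [-2.113, -2.322, -0.011]
force: [2.5, -1.0, 0.2]
grip_width: 0.0654
grasp_force: 0.0
```

Run:
```python
from h import *
plan([.442,-.179,.18],-14.4);s=sense();print(s['grip_width'],s['force'],s['q'].round(2))
a=snap('top','t3.png');cv2.imwrite('pics/c4.png',cv2.resize(a[140:310,240:490],(750,510))[:,:,::-1])
```

```text
delta [-31.23 -15.21   0.17] turn [ 0.003 -0.007  0.346] at [0.564  0.1463 0.1841] t 5.83
0.06539639740617106 [ 2.46145984 -0.95533592  0.15956807] [-0.5   0.49  0.31  1.69 -0.18  0.98 -0.02]
```

View pics/c4.png

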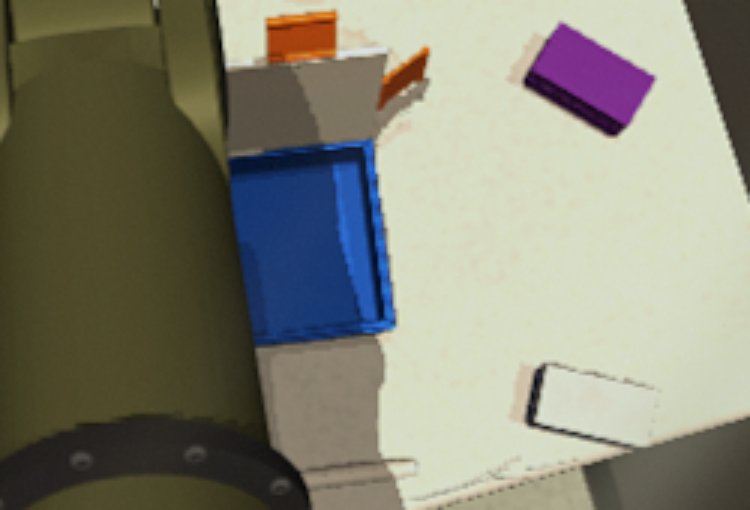

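The bur block has not moved, at px (590,403) in this crop. The arm hides the left half of the case.

{"name": "apply_moves", "arguments": {
  "series": [
    {"delta_pos": [-31.2, -15, 0.2], "turn": [0, 0, 0.346], "fingers": 7.2},
    {"delta_pos": [-31.2, -15, 0.2], "turn": [0, 0, 0.346], "fingers": 7.2},
    {"delta_pos": [-31.2, -15, 0.2], "turn": [0, 0, 0.346], "fingers": 7.2},
    {"delta_pos": [-31.2, -15, 0.2], "turn": [0, 0, 0.346], "fingers": 7.2},
    {"delta_pos": [-31.2, -15, 0.2], "turn": [0, 0, 0.346], "fingers": 7.2},
    {"delta_pos": [-31.2, -15, 0.2], "turn": [0, 0, 0.346], "fingers": 7.2},
    {"delta_pos": [-31.2, -15, 0.2], "turn": [0, 0, 0.346], "fingers": 7.2},
    {"delta_pos": [-31.2, -15, 0.2], "turn": [0, 0, 0.346], "fingers": 7.2},
    {"delta_pos": [-31.2, -15, 0.2], "turn": [0, 0, 0.346], "fingers": 7.2},
    {"delta_pos": [-31.2, -15, 0.2], "turn": [0, 0, 0.346], "fingers": 7.2},
    {"delta_pos": [-31.2, -15, 0.2], "turn": [0, 0, 0.346], "fingers": 7.2},
    {"delta_pos": [-31.2, -15, 0.2], "turn": [0, 0, 0.346], "fingers": 7.2}
  ]
}}

```text
clock: 6.88
ee_pos: [0.4404, -0.1773, 0.1735]
orientation: [-2.473, -1.922, 0.009]
force: [0.2, 0.2, -0.4]
grip_width: 0.0719
grasp_force: 0.0
```

Run:
```python
from h import *
a=snap('top','t4.png');cv2.imwrite('pics/c5.png',np.hstack([cv2.resize(a[140:300,220:380],(400,400)),cv2.resize(a[205:305,385:485],(400,400))])[:,:,::-1])
plan([.442,-.179,.014],-14.4);s=sense();print(s['grip_width'],s['force'],s['q'].round(2))
```

```text
delta [-0.18  0.35 15.95] turn [-0.011 -0.001  0.003] at [ 0.4407 -0.177   0.1736] t 6.93
0.07186593626146835 [0.40063498 0.63712824 0.59224006] [ 0.    0.37  0.46  1.96 -0.21  0.86  0.32]
```

View pics/c5.png

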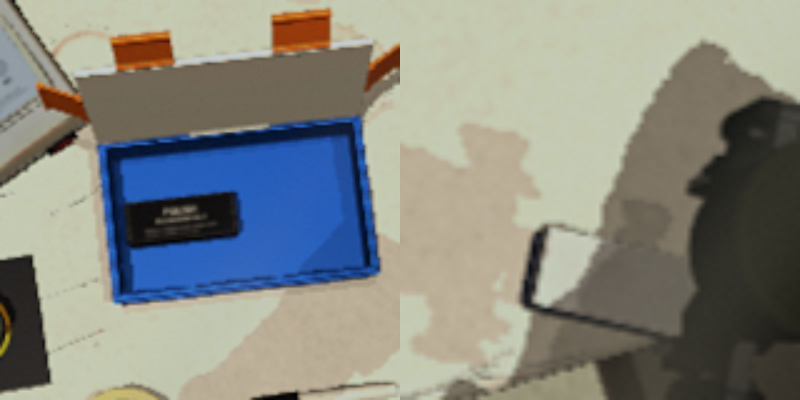

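The bar lies in the left half of the case, and the bur block is unchanged. Going down on it.

{"name": "apply_moves", "arguments": {
  "series": [
    {"delta_pos": [-0.2, 0.2, 4], "turn": [0, 0, 0], "fingers": 7.2},
    {"delta_pos": [-0.2, 0.2, 8], "turn": [0, 0, 0], "fingers": 7.2},
    {"delta_pos": [-0.2, 0.2, 11], "turn": [0, 0, 0], "fingers": 7.2},
    {"delta_pos": [-0.2, 0.2, 14], "turn": [0, 0, 0], "fingers": 7.2},
    {"delta_pos": [-0.2, 0.2, 16.1], "turn": [0, 0, 0], "fingers": 7.2},
    {"delta_pos": [-0.2, 0.2, 16.1], "turn": [0, 0, 0], "fingers": 7.2},
    {"delta_pos": [-0.2, 0.2, 16.1], "turn": [0, 0, 0], "fingers": 3.5},
    {"delta_pos": [-0.2, 0.2, 16.1], "turn": [0, 0, 0], "fingers": 3.5},
    {"delta_pos": [-0.2, 0.2, 16.1], "turn": [0, 0, 0], "fingers": 3.5},
    {"delta_pos": [-0.2, 0.2, 16.1], "turn": [0, 0, 0], "fingers": 3.5},
    {"delta_pos": [-0.2, 0.2, 16.1], "turn": [0, 0, 0], "fingers": 3.5},
    {"delta_pos": [-0.2, 0.2, 16.1], "turn": [0, 0, 0], "fingers": 3.5}
  ]
}}

```text
clock: 7.93
ee_pos: [0.4411, -0.1807, 0.0144]
orientation: [-2.477, -1.923, 0.006]
force: [-0.0, 1.2, 9.0]
grip_width: 0.0439
grasp_force: 52.1
```

{"name": "apply_moves", "arguments": {
  "series": [
    {"delta_pos": [0, 0, -4], "turn": [0, 0, 0], "fingers": 3.5},
    {"delta_pos": [0, 0, -8], "turn": [0, 0, 0], "fingers": 3.5},
    {"delta_pos": [0, 0, -12], "turn": [0, 0, 0], "fingers": 3.5},
    {"delta_pos": [0, 0, -14], "turn": [0, 0, 0], "fingers": 3.5},
    {"delta_pos": [0, 0, -14], "turn": [0, 0, 0], "fingers": 3.5},
    {"delta_pos": [0, 0, -14], "turn": [0, 0, 0], "fingers": 3.5},
    {"delta_pos": [0, 0, -14], "turn": [0, 0, 0], "fingers": 3.5}
  ]
}}

```text
clock: 8.52
ee_pos: [0.4411, -0.1805, 0.1527]
orientation: [-2.475, -1.921, 0.008]
force: [0.7, 0.0, -0.6]
grip_width: 0.0438
grasp_force: 51.7
```

Run:
```python
from h import *
plan([.568,.037,.15],5.4);s=sense();print(s['grip_width'],s['force'],s['q'].round(2))
```

```text
delta [24.22  6.9   0.22] turn [-0.01  -0.003 -0.345] at [ 0.4411 -0.1805  0.1527] t 8.52
0.0437600243627047 [ 0.72574118  0.02680542 -0.63513255] [ 0.01  0.41  0.46  1.99 -0.24  0.81  0.36]
```

{"name": "apply_moves", "arguments": {
  "series": [
    {"delta_pos": [24.2, 6.9, 0], "turn": [0, 0, -0.345], "fingers": 3.5},
    {"delta_pos": [24.2, 6.9, 0], "turn": [0, 0, -0.345], "fingers": 3.5},
    {"delta_pos": [24.2, 6.9, 0], "turn": [0, 0, -0.345], "fingers": 3.5},
    {"delta_pos": [24.2, 6.9, 0], "turn": [0, 0, -0.345], "fingers": 3.5},
    {"delta_pos": [24.2, 6.9, 0], "turn": [0, 0, -0.345], "fingers": 3.5},
    {"delta_pos": [24.2, 6.9, 0], "turn": [0, 0, -0.345], "fingers": 3.5},
    {"delta_pos": [24.2, 6.9, 0], "turn": [0, 0, -0.345], "fingers": 3.5},
    {"delta_pos": [24.2, 6.9, 0], "turn": [0, 0, -0.345], "fingers": 3.5},
    {"delta_pos": [24.2, 6.9, 0], "turn": [0, 0, -0.345], "fingers": 3.5},
    {"delta_pos": [24.2, 6.9, 0], "turn": [0, 0, -0.345], "fingers": 3.5},
    {"delta_pos": [24.2, 6.9, 0], "turn": [0, 0, -0.345], "fingers": 3.5}
  ]
}}

```text
clock: 9.43
ee_pos: [0.5676, 0.0344, 0.152]
orientation: [-2.111, -2.314, 0.009]
force: [-0.4, 0.2, -0.9]
grip_width: 0.0438
grasp_force: 51.7
```

Run:
```python
from h import *
plan([.568,.037,.02],5.4);s=sense();print(s['grip_width'],s['force'],s['q'].round(2))
a=snap('side','s4.png');cv2.imwrite('pics/c6.png',cv2.resize(a[100:300,180:420],(720,600))[:,:,::-1])
```

```text
delta [ 0.22  0.2  13.2 ] turn [-0.01  -0.003 -0.003] at [0.5676 0.0344 0.152 ] t 9.43
0.04382714050806624 [-0.43232041  0.21699844 -0.88410245] [-0.32  0.52  0.34  1.76 -0.21  0.91  0.2 ]
```

View pics/c6.png

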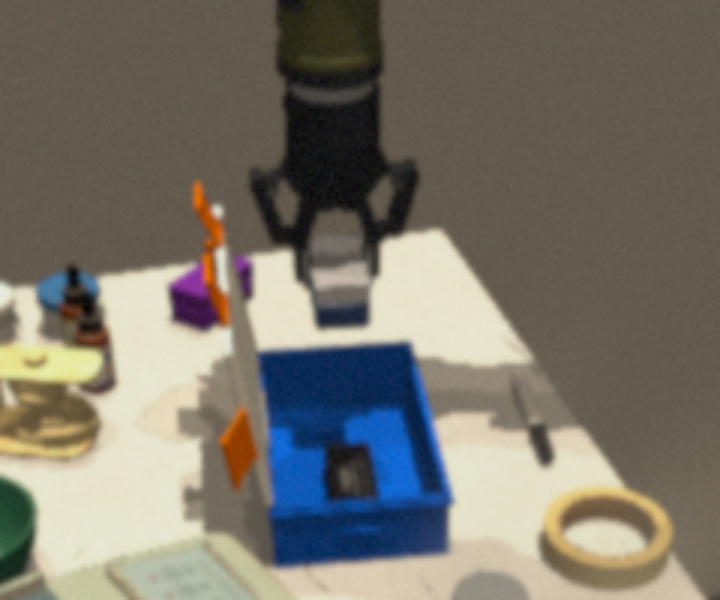

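{"name": "apply_moves", "arguments": {
  "series": [
    {"delta_pos": [0.2, -0.3, 4], "turn": [0, 0, 0], "fingers": 3.5},
    {"delta_pos": [0.2, -0.3, 8], "turn": [0, 0, 0], "fingers": 3.5},
    {"delta_pos": [0.2, -0.3, 11], "turn": [0, 0, 0], "fingers": 3.5},
    {"delta_pos": [0.2, -0.3, 12.8], "turn": [0, 0, 0], "fingers": 3.5},
    {"delta_pos": [0.2, -0.3, 13.2], "turn": [0, 0, 0], "fingers": 3.5},
    {"delta_pos": [0.2, -0.3, 13.2], "turn": [0, 0, 0], "fingers": 3.5},
    {"delta_pos": [0.2, -0.3, 13.2], "turn": [0, 0, 0], "fingers": 3.5}
  ]
}}

```text
clock: 10.07
ee_pos: [0.5639, 0.0373, 0.0207]
orientation: [-2.111, -2.315, 0.007]
force: [0.8, -1.0, -0.2]
grip_width: 0.0434
grasp_force: 51.7
```

{"name": "apply_moves", "arguments": {
  "series": [
    {"delta_pos": [0, 0, 0], "turn": [0, 0, 0], "fingers": 6},
    {"delta_pos": [0, 0, 0], "turn": [0, 0, 0], "fingers": 6},
    {"delta_pos": [0, 0, 0], "turn": [0, 0, 0], "fingers": 6},
    {"delta_pos": [0, 0, 0], "turn": [0, 0, 0], "fingers": 6},
    {"delta_pos": [0, 0, -4], "turn": [0, 0, 0], "fingers": 6},
    {"delta_pos": [0, 0, -8], "turn": [0, 0, 0], "fingers": 6},
    {"delta_pos": [0, 0, -12], "turn": [0, 0, 0], "fingers": 6},
    {"delta_pos": [0, 0, -18], "turn": [0, 0, 0], "fingers": 0},
    {"delta_pos": [0, 0, -22], "turn": [0, 0, 0], "fingers": 0},
    {"delta_pos": [0, 0, -26], "turn": [0, 0, 0], "fingers": 0},
    {"delta_pos": [0, 0, -28], "turn": [0, 0, 0], "fingers": 0},
    {"delta_pos": [0, 0, -28], "turn": [0, 0, 0], "fingers": 0}
  ]
}}

```text
clock: 11.07
ee_pos: [0.5694, 0.0369, 0.3083]
orientation: [-2.115, -2.323, -0.008]
force: [1.0, -0.8, -1.2]
grip_width: 0.0007
grasp_force: 0.0
```

Run:
```python
from h import *
plan([.692,.104,.30],5.4);s=sense();print(s['grip_width'],s['q'].round(2))
snap('top','t5.png');snap('side','s5.png')
a=cv2.imread('pics/t5.png');b=cv2.imread('pics/s5.png')
cv2.imwrite('pics/c7.png',np.hstack([cv2.resize(a[140:300,220:380],(400,400)),cv2.resize(b[120:280,200:360],(400,400))]))
```

```text
delta [ 5.53 12.83  0.9 ] turn [ 0.003 -0.004 -0.001] at [0.5694 0.0369 0.3083] t 11.07
0.0006581256825727031 [-0.36  0.38  0.38  1.52 -0.15  1.26  0.14]
```

View pics/c7.png

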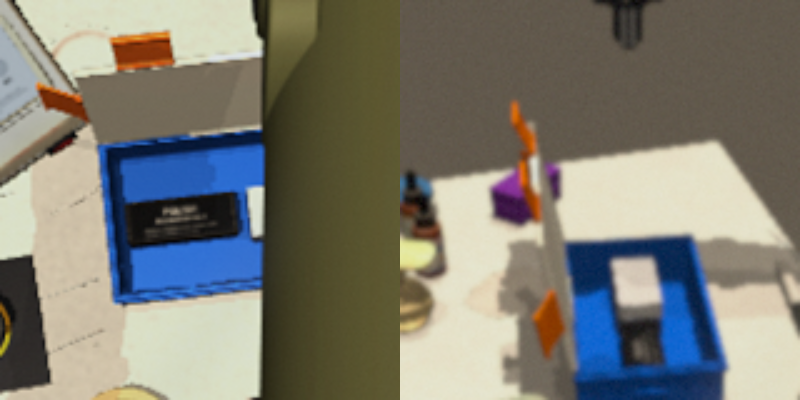

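Both supplies lie in the case. Next I go behind the lid.

{"name": "apply_moves", "arguments": {
  "series": [
    {"delta_pos": [5.6, 4, 0], "turn": [0, 0, 0], "fingers": 0},
    {"delta_pos": [5.6, 8, 0], "turn": [0, 0, 0], "fingers": 0},
    {"delta_pos": [5.6, 12, 0], "turn": [0, 0, 0], "fingers": 0},
    {"delta_pos": [5.6, 13.5, 0], "turn": [0, 0, 0], "fingers": 0},
    {"delta_pos": [5.6, 13.5, 0], "turn": [0, 0, 0], "fingers": 0},
    {"delta_pos": [5.6, 13.5, 0], "turn": [0, 0, 0], "fingers": 0},
    {"delta_pos": [5.6, 13.5, 0], "turn": [0, 0, 0], "fingers": 0},
    {"delta_pos": [5.6, 13.5, 0], "turn": [0, 0, 0], "fingers": 0}
  ]
}}

```text
clock: 11.83
ee_pos: [0.6948, 0.1054, 0.2991]
orientation: [-2.109, -2.315, 0.008]
force: [0.3, -0.2, 0.1]
grip_width: 0.0002
grasp_force: 0.0
```

Run:
```python
from h import *
plan([.695,.104,.175],5.4);s=sense();print(s['grip_width'],s['force'])
```

```text
delta [-0.19  0.14 12.41] turn [-0.01  -0.004 -0.001] at [0.6948 0.1054 0.2991] t 11.83
0.00016821993580595535 [ 0.2741869  -0.20566062  0.07086471]
```

{"name": "apply_moves", "arguments": {
  "series": [
    {"delta_pos": [-0.2, 0.1, 4], "turn": [0, 0, 0], "fingers": 0},
    {"delta_pos": [-0.2, 0.1, 8], "turn": [0, 0, 0], "fingers": 0},
    {"delta_pos": [-0.2, 0.1, 12.4], "turn": [0, 0, 0], "fingers": 0},
    {"delta_pos": [-0.2, 0.1, 12.4], "turn": [0, 0, 0], "fingers": 0},
    {"delta_pos": [-0.2, 0.1, 12.4], "turn": [0, 0, 0], "fingers": 0},
    {"delta_pos": [-0.2, -1.5, 12.4], "turn": [0, 0, 0], "fingers": 0},
    {"delta_pos": [-0.2, -3, 12.4], "turn": [0, 0, 0], "fingers": 0},
    {"delta_pos": [-0.2, -4.5, 12.4], "turn": [0, 0, 0], "fingers": 0},
    {"delta_pos": [-0.2, -6, 12.4], "turn": [0, 0, 0], "fingers": 0},
    {"delta_pos": [-0.2, -7.5, 12.4], "turn": [0, 0, 0], "fingers": 0},
    {"delta_pos": [-0.2, -9, 12.4], "turn": [0, 0, 0], "fingers": 0}
  ]
}}

```text
clock: 12.75
ee_pos: [0.6065, 0.0957, 0.1806]
orientation: [-2.112, -2.319, -0.002]
force: [-0.1, 0.9, 0.2]
grip_width: 0.0003
grasp_force: 0.1
```

{"name": "apply_moves", "arguments": {
  "series": [
    {"delta_pos": [0, -1.5, 0], "turn": [0, 0, 0], "fingers": 0},
    {"delta_pos": [0, -3, 0], "turn": [0, 0, 0], "fingers": 0},
    {"delta_pos": [0, -4.5, 0], "turn": [0, 0, 0], "fingers": 0},
    {"delta_pos": [0, -6, 0], "turn": [0, 0, 0], "fingers": 0},
    {"delta_pos": [0, -6, -4], "turn": [0, 0, 0], "fingers": 0},
    {"delta_pos": [0, -6, -8], "turn": [0, 0, 0], "fingers": 0},
    {"delta_pos": [0, -6, -12], "turn": [0, 0, 0], "fingers": 0},
    {"delta_pos": [0, -6, -12], "turn": [0, 0, 0], "fingers": 0},
    {"delta_pos": [0, -6, -12], "turn": [0, 0, 0], "fingers": 0},
    {"delta_pos": [0, -6, -12], "turn": [0, 0, 0], "fingers": 0},
    {"delta_pos": [0, -6, -12], "turn": [0, 0, 0], "fingers": 0}
  ]
}}

```text
clock: 13.67
ee_pos: [0.5463, 0.0898, 0.2975]
orientation: [-2.109, -2.317, 0.005]
force: [0.6, -0.3, 0.0]
grip_width: 0.0002
grasp_force: 0.0
```

Run:
```python
from h import *
snap('side','s6.png');snap('top','t6.png')
a=cv2.imread('pics/t6.png');b=cv2.imread('pics/s6.png')
cv2.imwrite('pics/c8.png',np.hstack([cv2.resize(a[140:300,220:380],(400,400)),cv2.resize(b[140:300,200:360],(400,400))]))
s=sense();print(s['force'],s['ee_pos'])
```

```text
[ 0.18584257 -0.24598554  0.8444681 ] [0.54611602 0.08981045 0.29635767]
```

View pics/c8.png

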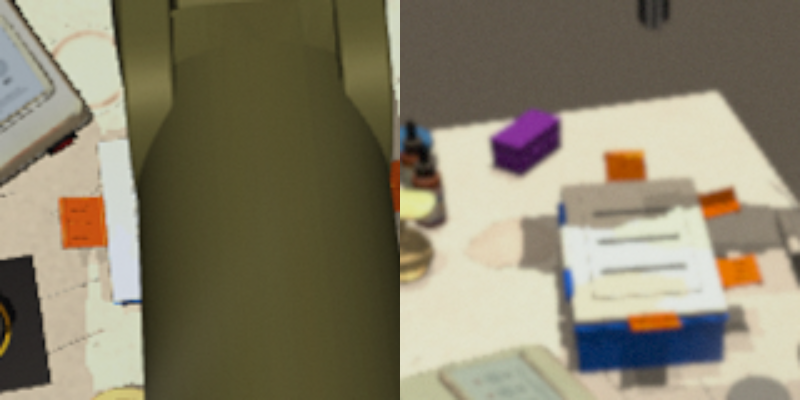

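The lid is shut with its clips sticking out. I'll move above the left clip's outer side, then refine the case pose from the lid and flaps.

{"name": "apply_moves", "arguments": {
  "series": [
    {"delta_pos": [4, 0, 4], "turn": [0, 0, 0], "fingers": 0},
    {"delta_pos": [8, 0, 8], "turn": [0, 0, 0], "fingers": 0},
    {"delta_pos": [12, 0, 12], "turn": [0, 0, 0], "fingers": 0},
    {"delta_pos": [14.5, 2, 15], "turn": [0, 0, 0], "fingers": 0},
    {"delta_pos": [14.5, 2, 15], "turn": [0, 0, 0], "fingers": 0},
    {"delta_pos": [14.5, 2, 15], "turn": [0, 0, 0], "fingers": 0},
    {"delta_pos": [14.5, 2, 15], "turn": [0, 0, 0], "fingers": 0}
  ]
}}

```text
clock: 14.35
ee_pos: [0.5495, 0.2384, 0.1436]
orientation: [-2.102, -2.319, 0.016]
force: [-1.0, -0.5, 0.4]
grip_width: -0.0001
grasp_force: 0.0
```

Run:
```python
from h import *
s=sense();print(s['force'],s['ee_pos'],s['q'].round(2))
snap('top','t7.png');a=cv2.imread('pics/t7.png')
cv2.imwrite('pics/c9.png',cv2.resize(a[150:300,220:420],(800,600)))
hsv=cv2.cvtColor(a,cv2.COLOR_BGR2HSV)
m=cv2.inRange(hsv,(3,160,100),(16,255,255));cs,_=cv2.findContours(m[150:300,220:420],0,2,offset=(220,150))
for c in cs:
    if cv2.contourArea(c)>30:
        r=cv2.minAreaRect(c);print(np.round(r[0]),np.round(r[1],1),onz('top',*r[0],.066).round(3),[onz('top',*p,.066)[:2].round(3).tolist() for p in cv2.boxPoints(r)])
```

```text
[-1.0232739  -0.47846269  0.35939534] [0.54945449 0.23836829 0.1436167 ] [-0.64  0.57  0.32  1.68 -0.22  0.94 -0.14]
[292. 266.] [18.  19.8] [0.467 0.143 0.066] [[0.484, 0.166], [0.488, 0.124], [0.449, 0.12], [0.445, 0.163]]
[347. 260.] [17.7 20.5] [0.478 0.024 0.066] [[0.495, 0.047], [0.499, 0.003], [0.461, 0.0], [0.457, 0.044]]
[254. 228.] [19. 16.] [0.55  0.224 0.066] [[0.572, 0.241], [0.571, 0.206], [0.529, 0.207], [0.53, 0.241]]
[376. 214.] [19.7 17.3] [ 0.576 -0.042  0.066] [[0.595, -0.021], [0.6, -0.058], [0.557, -0.064], [0.552, -0.026]]
```

View pics/c9.png

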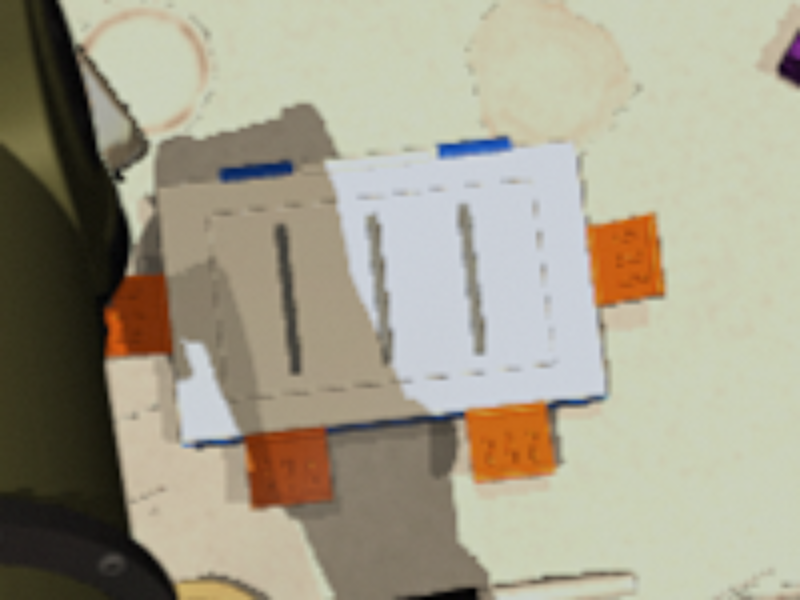

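The lid is flat on the case, with all four orange flaps level. The flap positions agree with a case centre of (0.562, 0.0915) and a yaw of 5.2°. Folding the left clip.

{"name": "apply_moves", "arguments": {
  "series": [
    {"delta_pos": [0, 0, 3], "turn": [0, 0, 0], "fingers": 0},
    {"delta_pos": [0, 0, 6], "turn": [0, 0, 0], "fingers": 0},
    {"delta_pos": [0, 0, 8.5], "turn": [0, 0, 0], "fingers": 0},
    {"delta_pos": [0, 0, 11], "turn": [0, 0, 0], "fingers": 0},
    {"delta_pos": [0, 0, 11], "turn": [0, 0, 0], "fingers": 0},
    {"delta_pos": [-0.7, 0, 11], "turn": [0, 0, 0], "fingers": 0},
    {"delta_pos": [-1.2, 0, 11], "turn": [0, 0, 0], "fingers": 0},
    {"delta_pos": [-1.7, 0, 11], "turn": [0, 0, 0], "fingers": 0},
    {"delta_pos": [-2.0, 0, 11], "turn": [0, 0, 0], "fingers": 0},
    {"delta_pos": [-2.0, 0, 11], "turn": [0, 0, 0], "fingers": 0},
    {"delta_pos": [-2.0, 0, 11], "turn": [0, 0, 0], "fingers": 0}
  ]
}}

```text
clock: 15.32
ee_pos: [0.5529, 0.2215, 0.0392]
orientation: [-2.104, -2.318, -0.004]
force: [-1.2, 12.9, -2.9]
grip_width: 0.0
grasp_force: 6.4
```

{"name": "apply_moves", "arguments": {
  "series": [
    {"delta_pos": [-0.3, 0, 0.3], "turn": [0, 0, 0], "fingers": 0},
    {"delta_pos": [-0.3, 0, 0.3], "turn": [0, 0, 0], "fingers": 0},
    {"delta_pos": [-0.3, 0, 0.3], "turn": [0, 0, 0], "fingers": 0},
    {"delta_pos": [2, 0, 0], "turn": [0, 0, 0], "fingers": 0},
    {"delta_pos": [2, 0, -4], "turn": [0, 0, 0], "fingers": 0},
    {"delta_pos": [2, 0, -8], "turn": [0, 0, 0], "fingers": 0},
    {"delta_pos": [2, 0, -12], "turn": [0, 0, 0], "fingers": 0},
    {"delta_pos": [2, 0, -12], "turn": [0, 0, 0], "fingers": 0},
    {"delta_pos": [2, 0, -12], "turn": [0, 0, 0], "fingers": 0},
    {"delta_pos": [2, 0, -12], "turn": [0, 0, 0], "fingers": 0},
    {"delta_pos": [2, 0, -12], "turn": [0, 0, 0], "fingers": 0}
  ]
}}

```text
clock: 16.23
ee_pos: [0.5511, 0.2357, 0.1569]
orientation: [-2.109, -2.316, 0.008]
force: [-0.8, -0.4, 0.3]
grip_width: -0.0001
grasp_force: 0.0
```

```bash
cat >> h.py <<'E'
C=np.array([.562,.0915]);V=np.array([.996,.091]);U=np.array([-.091,.996])
def loc(x,y,z): p=C+x*V+y*U; return [*p,z]
E
python3 - <<'E'
from h import *
plan(loc(-.100,.060,.15),95.2);print(sense()['q'].round(2))
E
```

```text
delta [ -8.44 -10.24   0.76] turn [-0.005 -0.01  -1.568] at [0.5511 0.2357 0.1569] t 16.23
[-0.64  0.55  0.33  1.67 -0.22  0.96 -0.14]
```

{"name": "apply_moves", "arguments": {
  "series": [
    {"delta_pos": [-2, -3, 0], "turn": [0, 0, -0.12], "fingers": 0},
    {"delta_pos": [-4, -6, 0], "turn": [0, 0, -0.24], "fingers": 0},
    {"delta_pos": [-6, -9, 0], "turn": [0, 0, -0.36], "fingers": 0},
    {"delta_pos": [-8.4, -10.2, 0], "turn": [0, 0, -0.48], "fingers": 0},
    {"delta_pos": [-8.4, -10.2, 0], "turn": [0, 0, -0.6], "fingers": 0},
    {"delta_pos": [-8.4, -10.2, 0], "turn": [0, 0, -0.72], "fingers": 0},
    {"delta_pos": [-8.4, -10.2, 0], "turn": [0, 0, -0.84], "fingers": 0},
    {"delta_pos": [-8.4, -10.2, 0], "turn": [0, 0, -0.96], "fingers": 0},
    {"delta_pos": [-8.4, -10.2, 0], "turn": [0, 0, -1.08], "fingers": 0},
    {"delta_pos": [-8.4, -10.2, 0], "turn": [0, 0, -1.2], "fingers": 0},
    {"delta_pos": [-8.4, -10.2, 0], "turn": [0, 0, -1.32], "fingers": 0},
    {"delta_pos": [-8.4, -10.2, 0], "turn": [0, 0, -1.44], "fingers": 0}
  ]
}}

```text
clock: 17.23
ee_pos: [0.4571, 0.1427, 0.1567]
orientation: [-0.049, -3.129, -0.003]
force: [0.4, -0.7, 0.8]
grip_width: 0.0005
grasp_force: 0.0
```

{"name": "apply_moves", "arguments": {
  "series": [
    {"delta_pos": [0, 0, 0], "turn": [0, 0, -0.128], "fingers": 0},
    {"delta_pos": [0, 0, 0], "turn": [0, 0, -0.128], "fingers": 0},
    {"delta_pos": [0, 0, 0], "turn": [0, 0, -0.128], "fingers": 0},
    {"delta_pos": [0, 0, 0], "turn": [0, 0, -0.128], "fingers": 0},
    {"delta_pos": [0, 0, 0], "turn": [0, 0, -0.128], "fingers": 0},
    {"delta_pos": [0, 0, 0], "turn": [0, 0, -0.128], "fingers": 0}
  ]
}}

```text
clock: 17.73
ee_pos: [0.4578, 0.1434, 0.1576]
orientation: [0.14, -3.129, -0.005]
force: [-0.5, 0.7, -0.5]
grip_width: -0.0004
grasp_force: 0.0
```

Run:
```python
from h import *
plan(loc(-.100,.060,.035),95.2);print(sense()['q'].round(2))
```

```text
delta [-0.02 -0.15 12.26] turn [ 0.004 -0.009 -0.001] at [0.4578 0.1434 0.1576] t 17.73
[-0.29  0.37 -0.08  1.97  0.03  0.81  1.27]
```

{"name": "apply_moves", "arguments": {
  "series": [
    {"delta_pos": [0, 0, 4], "turn": [0, 0, 0], "fingers": 0},
    {"delta_pos": [0, 0, 7.5], "turn": [0, 0, 0], "fingers": 0},
    {"delta_pos": [0, 0, 10], "turn": [0, 0, 0], "fingers": 0},
    {"delta_pos": [0, 0, 12.2], "turn": [0, 0, 0], "fingers": 0},
    {"delta_pos": [0, 0, 12.2], "turn": [0, 0, 0], "fingers": 0},
    {"delta_pos": [-0.5, 0, 12.2], "turn": [0, 0, 0], "fingers": 0},
    {"delta_pos": [-1, 0, 12.2], "turn": [0, 0, 0], "fingers": 0},
    {"delta_pos": [-1.5, 0, 12.2], "turn": [0, 0, 0], "fingers": 0},
    {"delta_pos": [-1.9, 0, 12.2], "turn": [0, 0, 0], "fingers": 0},
    {"delta_pos": [-1.9, 0, 12.4], "turn": [0, 0, 0], "fingers": 0},
    {"delta_pos": [-1.9, 0, 12.4], "turn": [0, 0, 0], "fingers": 0}
  ]
}}

```text
clock: 18.65
ee_pos: [0.4735, 0.1452, 0.0343]
orientation: [0.143, -3.125, -0.004]
force: [-8.6, -0.0, 4.2]
grip_width: -0.0003
grasp_force: 4.5
```

{"name": "apply_moves", "arguments": {
  "series": [
    {"delta_pos": [-0.4, 0, 0], "turn": [0, 0, 0], "fingers": 0},
    {"delta_pos": [-0.4, 0, 0], "turn": [0, 0, 0], "fingers": 0},
    {"delta_pos": [-0.4, 0, 0], "turn": [0, 0, 0], "fingers": 0},
    {"delta_pos": [1.9, 0, 0], "turn": [0, 0, 0], "fingers": 0},
    {"delta_pos": [1.9, 0, -4], "turn": [0, 0, 0], "fingers": 0},
    {"delta_pos": [1.9, 0, -8], "turn": [0, 0, 0], "fingers": 0},
    {"delta_pos": [1.9, -4, -8], "turn": [0, 0, 0], "fingers": 0},
    {"delta_pos": [1.9, -8, -8], "turn": [0, 0, 0], "fingers": 0},
    {"delta_pos": [1.9, -12, -8], "turn": [0, 0, 0], "fingers": 0},
    {"delta_pos": [1.9, -12, -8], "turn": [0, 0, 0], "fingers": 0},
    {"delta_pos": [1.9, -12, -8], "turn": [0, 0, 0], "fingers": 0},
    {"delta_pos": [1.9, -12, -8], "turn": [0, 0, 0], "fingers": 0}
  ]
}}

```text
clock: 19.65
ee_pos: [0.4695, 0.0241, 0.1144]
orientation: [0.141, -3.132, -0.006]
force: [0.8, 0.2, -0.1]
grip_width: 0.0001
grasp_force: 0.0
```

Run:
```python
from h import *
plan(loc(-.100,-.060,.035),95.2);print(sense()['q'].round(2))
```

```text
delta [ 0.13 -0.17  7.94] turn [ 0.004 -0.006 -0.001] at [0.4695 0.0241 0.1144] t 19.65
[-0.05  0.42 -0.08  2.05  0.04  0.68  1.51]
```

{"name": "apply_moves", "arguments": {
  "series": [
    {"delta_pos": [0.1, 0, 2.5], "turn": [0, 0, 0], "fingers": 0},
    {"delta_pos": [0.1, 0, 4.5], "turn": [0, 0, 0], "fingers": 0},
    {"delta_pos": [0.1, 0, 6.5], "turn": [0, 0, 0], "fingers": 0},
    {"delta_pos": [0.1, 0, 7.9], "turn": [0, 0, 0], "fingers": 0},
    {"delta_pos": [0.1, 0, 7.9], "turn": [0, 0, 0], "fingers": 0},
    {"delta_pos": [-0.5, 0, 7.9], "turn": [0, 0, 0], "fingers": 0},
    {"delta_pos": [-1, 0, 7.9], "turn": [0, 0, 0], "fingers": 0},
    {"delta_pos": [-1.5, 0, 7.9], "turn": [0, 0, 0], "fingers": 0},
    {"delta_pos": [-1.9, 0, 8], "turn": [0, 0, 0], "fingers": 0},
    {"delta_pos": [-2.2, 0, 8], "turn": [0, 0, 0], "fingers": 0},
    {"delta_pos": [-2.2, 0, 8], "turn": [0, 0, 0], "fingers": 0}
  ]
}}

```text
clock: 20.57
ee_pos: [0.4845, 0.026, 0.0332]
orientation: [0.143, -3.119, -0.004]
force: [-15.6, 1.0, 10.2]
grip_width: -0.0004
grasp_force: 7.6
```

{"name": "apply_moves", "arguments": {
  "series": [
    {"delta_pos": [1.9, 0, 0], "turn": [0, 0, 0], "fingers": 0},
    {"delta_pos": [1.9, 0, -4], "turn": [0, 0, 0], "fingers": 0},
    {"delta_pos": [1.9, 0, -8], "turn": [0, 0, 0], "fingers": 0},
    {"delta_pos": [1.9, 0, -12], "turn": [0, 0, 0], "fingers": 0},
    {"delta_pos": [1.9, 0, -12], "turn": [0, 0, 0.12], "fingers": 0},
    {"delta_pos": [1.9, 0, -12], "turn": [0, 0, 0.24], "fingers": 0},
    {"delta_pos": [1.9, 0, -12], "turn": [0, 0, 0.36], "fingers": 0},
    {"delta_pos": [1.9, 0, -12], "turn": [0, 0, 0.48], "fingers": 0},
    {"delta_pos": [1.9, 0, -12], "turn": [0, 0, 0.6], "fingers": 0},
    {"delta_pos": [1.9, 0, -12], "turn": [0, 0, 0.6], "fingers": 0},
    {"delta_pos": [1.9, 0, -12], "turn": [0, 0, 0.6], "fingers": 0}
  ]
}}

```text
clock: 21.48
ee_pos: [0.4726, 0.0244, 0.1541]
orientation: [-0.782, -3.035, -0.002]
force: [-1.1, -0.5, -0.3]
grip_width: 0.0002
grasp_force: 0.0
```

Run:
```python
from h import *
plan(loc(-.002,-.145,.15),5.2);print(sense()['q'].round(2))
```

```text
delta [-12.55  -1.92   0.31] turn [-0.005 -0.007  0.975] at [0.4726 0.0244 0.1541] t 21.48
[-0.16  0.37  0.08  2.   -0.04  0.79  1.01]
```

{"name": "apply_moves", "arguments": {
  "series": [
    {"delta_pos": [-3, -0.5, 0.2], "turn": [0, 0, 0.12], "fingers": 0},
    {"delta_pos": [-6, -1, 0.2], "turn": [0, 0, 0.24], "fingers": 0},
    {"delta_pos": [-9, -1.5, 0.2], "turn": [0, 0, 0.36], "fingers": 0},
    {"delta_pos": [-12.5, -1.9, 0.2], "turn": [0, 0, 0.48], "fingers": 0},
    {"delta_pos": [-12.5, -1.9, 0.2], "turn": [0, 0, 0.6], "fingers": 0},
    {"delta_pos": [-12.5, -1.9, 0.2], "turn": [0, 0, 0.72], "fingers": 0},
    {"delta_pos": [-12.5, -1.9, 0.2], "turn": [0, 0, 0.84], "fingers": 0},
    {"delta_pos": [-12.5, -1.9, 0.2], "turn": [0, 0, 0.975], "fingers": 0},
    {"delta_pos": [-12.5, -1.9, 0.2], "turn": [0, 0, 0.975], "fingers": 0},
    {"delta_pos": [-12.5, -1.9, 0.2], "turn": [0, 0, 0.975], "fingers": 0},
    {"delta_pos": [-12.5, -1.9, 0.2], "turn": [0, 0, 0.975], "fingers": 0},
    {"delta_pos": [-12.5, -1.9, 0.2], "turn": [0, 0, 0.975], "fingers": 0}
  ]
}}

```text
clock: 22.48
ee_pos: [0.5717, -0.0534, 0.1502]
orientation: [-2.112, -2.314, 0.006]
force: [0.3, -0.6, 0.2]
grip_width: -0.0
grasp_force: 0.0
```

Run:
```python
from h import *
plan(loc(-.002,-.145,.035),5.2);print(sense()['q'].round(2))
```

```text
delta [-0.03  0.25 11.52] turn [-0.009 -0.004  0.   ] at [ 0.5717 -0.0534  0.1502] t 22.48
[-0.17  0.53  0.35  1.75 -0.23  0.91  0.37]
```

{"name": "apply_moves", "arguments": {
  "series": [
    {"delta_pos": [0, 0.2, 4], "turn": [0, 0, 0], "fingers": 0},
    {"delta_pos": [0, 0.2, 6.5], "turn": [0, 0, 0], "fingers": 0},
    {"delta_pos": [0, 0.2, 9], "turn": [0, 0, 0], "fingers": 0},
    {"delta_pos": [0, 0.2, 11.5], "turn": [0, 0, 0], "fingers": 0},
    {"delta_pos": [0, 0.2, 11.5], "turn": [0, 0, 0], "fingers": 0},
    {"delta_pos": [0.5, 0.2, 11.5], "turn": [0, 0, 0], "fingers": 0},
    {"delta_pos": [1, 0.2, 11.5], "turn": [0, 0, 0], "fingers": 0},
    {"delta_pos": [1.5, 0.2, 11.5], "turn": [0, 0, 0], "fingers": 0},
    {"delta_pos": [1.9, 0.2, 11.6], "turn": [0, 0, 0], "fingers": 0},
    {"delta_pos": [2.2, 0.2, 11.6], "turn": [0, 0, 0], "fingers": 0},
    {"delta_pos": [2.2, 0.2, 11.6], "turn": [0, 0, 0], "fingers": 0},
    {"delta_pos": [2.2, 0.2, 11.6], "turn": [0, 0, 0], "fingers": 0}
  ]
}}

```text
clock: 23.48
ee_pos: [0.5719, -0.0345, 0.0361]
orientation: [-2.123, -2.312, 0.008]
force: [0.5, -10.1, 4.0]
grip_width: 0.0
grasp_force: 5.3
```

{"name": "apply_moves", "arguments": {
  "series": [
    {"delta_pos": [-2, 0, 0], "turn": [0, 0, 0], "fingers": 0},
    {"delta_pos": [-2, 0, -4], "turn": [0, 0, 0], "fingers": 0},
    {"delta_pos": [-2, 0, -8], "turn": [0, 0, 0], "fingers": 0},
    {"delta_pos": [-2, 0, -12], "turn": [0, 0, 0], "fingers": 0},
    {"delta_pos": [-2, 0, -16], "turn": [0, 0, 0], "fingers": 8.5},
    {"delta_pos": [-2, 0, -20], "turn": [0, 0, 0], "fingers": 8.5},
    {"delta_pos": [-8, 0, -20], "turn": [0, 0, 0], "fingers": 8.5},
    {"delta_pos": [-12, 0, -20], "turn": [0, 0, 0], "fingers": 8.5},
    {"delta_pos": [-12, 0, -20], "turn": [0, 0, 0], "fingers": 8.5},
    {"delta_pos": [-12, 0, -20], "turn": [0, 0, 0], "fingers": 8.5}
  ]
}}

```text
clock: 24.32
ee_pos: [0.5824, -0.1562, 0.2354]
orientation: [-2.126, -2.306, 0.008]
force: [-0.7, -0.3, -0.1]
grip_width: 0.0726
grasp_force: 0.0
```

Run:
```python
from h import *
snap('side','s8.png');snap('top','t8.png')
a=cv2.imread('pics/t8.png');b=cv2.imread('pics/s8.png')
t=np.hstack([cv2.resize(a[160:280,230:390],(400,300)),cv2.resize(b[180:300,220:380],(400,300))])
w=np.hstack([cv2.resize(a[225:315,140:260],(400,300),interpolation=2),cv2.resize(b[275:365,290:410],(400,300),interpolation=2)])
cv2.imwrite('pics/c10.png',np.vstack([t,w]))
s=sense();print(s['q'].round(2),s['ee_pos'])
```

```text
[-0.03  0.49  0.39  1.56 -0.2   1.14  0.49] [ 0.58296352 -0.15063256  0.23444946]
```

View pics/c10.png

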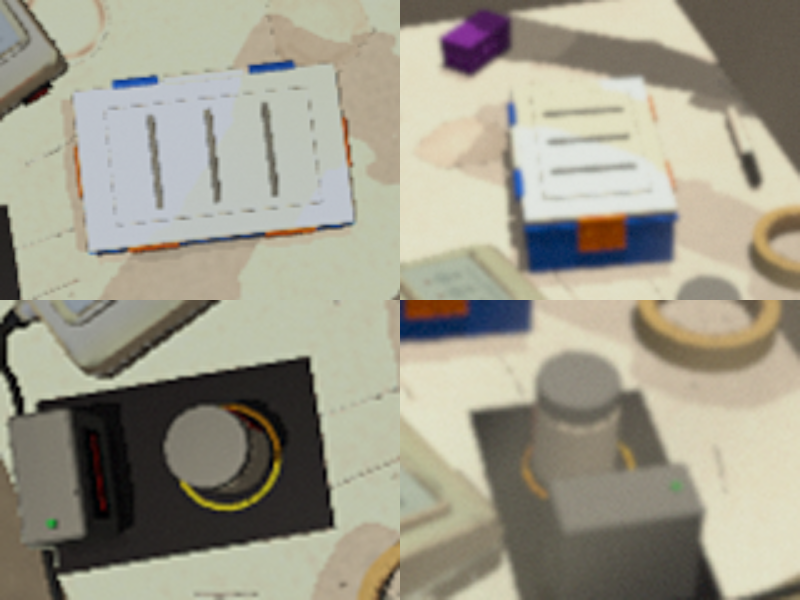

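All four clips hang flat on the walls. The canister still stands about the ring, so I'll measure its mark from its red pixels.

```bash
cat > can.py <<'E'
from h import *
def red(im,n,c,win,zc):
    hsv=cv2.cvtColor(im,cv2.COLOR_RGB2HSV);x0,y0,x1,y1=win;out=[]
    for v in range(y0,y1):
        for u in range(x0,x1):
            h,s,val=hsv[v,u]
            if (h<9 or h>170) and s>110 and val>40:
                o,d=ray(n,u,v);a=d[:2]@d[:2];oc=o[:2]-c;b=oc@d[:2];q=b*b-a*(oc@oc-.027**2)
                t=(-b-np.sqrt(max(q,0)))/a;p=o+t*d
                out.append((u,v,im[v,u].tolist(),round(float(np.degrees(np.arctan2(*(p[:2]-c)[::-1])))),round(float(p[2]),3)))
    return out
def top(im): # grey cap circle
    g=cv2.GaussianBlur(cv2.cvtColor(im,cv2.COLOR_RGB2GRAY),(0,0),.8)
    return cv2.HoughCircles(g[235:310,180:250],cv2.HOUGH_GRADIENT,1,30,param1=80,param2=10,minRadius=10,maxRadius=17)
E
python3 - <<'E'
from can import *
im=cv2.imread('pics/t8.png')[:,:,::-1].copy()
h=top(im);print(h)
c=None
if h is not None:
    u,v=h[0,0,:2]+[180,235];c=onz('top',u,v,.078);print(c)
hsv=cv2.cvtColor(im,cv2.COLOR_RGB2HSV)
m=cv2.inRange(hsv,(20,120,80),(32,255,255));m[:240]=0;m[310:]=0;m[:,:180]=0;m[:,250:]=0
pts=np.argwhere(m)[:,::-1];W=np.array([onz('top',*p,.004)[:2] for p in pts])
A=np.c_[2*W,np.ones(len(W))];s=np.linalg.lstsq(A,(W**2).sum(1),rcond=None)[0];print('ring',s[:2],np.sqrt(s[2]+s[:2]@s[:2]),len(W))
for r in red(im,'top',np.array([.4638,.3336]),(200,250,225,275),.033): print(r)
E
```

```text
[[[28.5 36.5 16.4]]]
[0.4582144  0.31970547 0.078     ]
ring [0.41487092 0.32133483] 0.035746276108871315 85
(209, 258, [71, 29, 27], -22, 0.057)
(210, 258, [57, 16, 12], -22, 0.049)
(211, 259, [43, 17, 16], -31, 0.055)
(212, 260, [55, 22, 20], -42, 0.063)
(213, 260, [42, 10, 8], -36, 0.043)
(213, 261, [53, 34, 29], -49, 0.063)
(214, 261, [51, 27, 22], -45, 0.047)
(214, 262, [73, 43, 35], -54, 0.06)
(215, 262, [51, 5, 3], -51, 0.045)
(214, 263, [46, 30, 26], -61, 0.069)
(215, 263, [55, 28, 23], -59, 0.056)
(216, 263, [51, 26, 21], -56, 0.042)
(218, 264, [49, 30, 26], -58, 0.022)
```

```bash
cat >> can.py <<'E'
def fit(W):
    A=np.c_[2*W,np.ones(len(W))];s=np.linalg.lstsq(A,(W**2).sum(1),rcond=None)[0];return s[:2].round(4),np.sqrt(s[2]+s[:2]@s[:2]).round(4)
def measure(im):
    hsv=cv2.cvtColor(im,cv2.COLOR_RGB2HSV);w=np.zeros(im.shape[:2],np.uint8);w[250:292,188:228]=255
    m=cv2.inRange(hsv,(12,140,60),(35,255,255))&w
    W=np.array([onz('top',*p,.004)[:2] for p in np.argwhere(m)[:,::-1]]);print('ring',fit(W),len(W))
    c=cv2.inRange(hsv,(0,0,105),(180,45,190))&w
    cs,_=cv2.findContours(c,0,1);k=max(cs,key=cv2.contourArea);(u,v),r=cv2.minEnclosingCircle(k)
    print('cap px',u,v,r,cv2.contourArea(k),'enc',onz('top',u,v,.078)[:2].round(4))
    print('cap',fit(np.array([onz('top',*p,.078)[:2] for p in k[:,0]])))
E
python3 - <<'E'
from can import *
for f in('t7','t8','t4'): measure(cv2.imread(f'pics/{f}.png')[:,:,::-1].copy())
im=cv2.imread('pics/t8.png')[:,:,::-1]
print(im[270,192:226].tolist())
E
```

```text
Traceback (most recent call last):
  File "can.py", line 20, in measure
    W=np.array([onz('top',*p,.004)[:2] for p in np.argwhere(m)[:,::-1]]);print('ring',fit(W),len(W))
                                                                                      ~~~^^^
  File "can.py", line 16, in fit
    A=np.c_[2*W,np.ones(len(W))];s=np.linalg.lstsq(A,(W**2).sum(1),rcond=None)[0];return s[:2].round(4),np.sqrt(s[2]+s[:2]@s[:2]).round(4)
                                                     ~~~~~~~~~~^^^
numpy.exceptions.AxisError: axis 1 is out of bounds for array of dimension 1
```

Run:
```python
from can import *
for f in('t8','t4'): measure(cv2.imread(f'pics/{f}.png')[:,:,::-1].copy())
im=cv2.imread('pics/t8.png')[:,:,::-1]
print(im[268,186:226].tolist())
print(im[258:266,207:220].tolist())
```

```text
ring (array([0.4625, 0.3378]), np.float64(0.0346)) 146
cap px 201.27777099609375 268.6111145019531 12.101786613464355 417.5 enc [0.4647 0.3351]
cap (array([0.4648, 0.335 ]), np.float64(0.0246))
ring (array([0.4625, 0.3379]), np.float64(0.0346)) 145
cap px 201.12681579589844 268.3833923339844 12.132990837097168 422.0 enc [0.4652 0.3354]
cap (array([0.4649, 0.3352]), np.float64(0.0247))
[[35, 32, 30], [34, 31, 31], [30, 27, 26], [103, 100, 89], [131, 126, 114], [126, 123, 109], [126, 122, 110], [128, 124, 113], [126, 122, 110], [127, 123, 110], [128, 124, 112], [126, 123, 110], [129, 125, 112], [128, 124, 111], [129, 125, 110], [129, 126, 112], [130, 127, 113], [130, 127, 113], [129, 126, 114], [130, 127, 113], [131, 128, 114], [132, 128, 113], [129, 126, 112], [130, 125, 112], [131, 127, 114], [133, 128, 115], [135, 130, 117], [117, 114, 103], [61, 60, 54], [50, 45, 38], [68, 63, 52], [65, 60, 49], [67, 61, 50], [67, 61, 51], [44, 42, 36], [17, 17, 15], [122, 78, 12], [104, 65, 10], [17, 10, 7], [19, 18, 18]]
[[[115, 106, 98], [89, 69, 64], [71, 29, 27], [57, 16, 12], [52, 26, 9], [76
[... 777 characters left out ...]
 56], [54, 53, 44], [73, 43, 35], [51, 5, 3], [21, 0, 1], [12, 5, 9], [43, 29, 13], [111, 74, 13]], [[128, 124, 110], [128, 125, 111], [128, 125, 112], [129, 126, 112], [134, 130, 116], [106, 103, 93], [58, 57, 50], [46, 30, 26], [55, 28, 23], [51, 26, 21], [35, 9, 8], [18, 4, 7], [40, 27, 10]], [[129, 125, 111], [129, 125, 112], [130, 126, 112], [129, 125, 113], [132, 129, 115], [130, 125, 112], [79, 77, 69], [33, 32, 28], [54, 51, 43], [63, 54, 45], [61, 41, 33], [49, 30, 26], [19, 15, 18]], [[129, 125, 112], [129, 126, 113], [132, 128, 115], [129, 125, 111], [130, 125, 112], [137, 132, 119], [95, 91, 82], [41, 39, 34], [51, 48, 40], [64, 59, 50], [66, 62, 50], [68, 62, 52], [38, 37, 33]]]
```

Run:
```python
from h import *
plan([.4648,.335,.20],35)
```

```text
delta [49.39 -7.55  3.72] turn [-0.007 -0.006 -0.524] at [ 0.583  -0.1506  0.2344] t 24.42
```

{"name": "apply_moves", "arguments": {
  "series": [
    {"delta_pos": [49.4, -7.5, 3.5], "turn": [-0.007, -0.006, -0.524], "fingers": 8.5},
    {"delta_pos": [49.4, -7.5, 3.5], "turn": [-0.007, -0.006, -0.524], "fingers": 8.5},
    {"delta_pos": [49.4, -7.5, 3.5], "turn": [-0.007, -0.006, -0.524], "fingers": 8.5},
    {"delta_pos": [49.4, -7.5, 3.5], "turn": [-0.007, -0.006, -0.524], "fingers": 8.5},
    {"delta_pos": [49.4, -7.5, 3.5], "turn": [-0.007, -0.006, -0.524], "fingers": 8.5},
    {"delta_pos": [49.4, -7.5, 3.5], "turn": [-0.007, -0.006, -0.524], "fingers": 8.5},
    {"delta_pos": [49.4, -7.5, 3.5], "turn": [-0.007, -0.006, -0.524], "fingers": 8.5},
    {"delta_pos": [49.4, -7.5, 3.5], "turn": [-0.007, -0.006, -0.524], "fingers": 8.5},
    {"delta_pos": [49.4, -7.5, 3.5], "turn": [-0.007, -0.006, -0.524], "fingers": 8.5},
    {"delta_pos": [49.4, -7.5, 3.5], "turn": [-0.007, -0.006, -0.524], "fingers": 8.5},
    {"delta_pos": [49.4, -7.5, 3.5], "turn": [-0.007, -0.006, -0.524], "fingers": 8.5},
    {"delta_pos": [49.4, -7.5, 3.5], "turn": [-0.007, -0.006, -0.524], "fingers": 8.5}
  ]
}}

```text
clock: 25.42
ee_pos: [0.4624, 0.3378, 0.2017]
orientation: [-1.445, -2.788, -0.001]
force: [0.9, 0.9, -0.3]
grip_width: 0.085
grasp_force: 0.0
```

{"name": "apply_moves", "arguments": {
  "series": [
    {"delta_pos": [0, 0, 0], "turn": [0, 0, 0], "fingers": 8.5},
    {"delta_pos": [0, 0, 0], "turn": [0, 0, 0], "fingers": 8.5},
    {"delta_pos": [0, 0, 0], "turn": [0, 0, 0], "fingers": 8.5},
    {"delta_pos": [0, 0, 0], "turn": [0, 0, 0], "fingers": 8.5}
  ]
}}

```text
clock: 25.75
ee_pos: [0.465, 0.3332, 0.2016]
orientation: [-1.451, -2.786, 0.001]
force: [0.5, -0.1, -0.4]
grip_width: 0.085
grasp_force: 0.0
```

Run:
```python
from can import *
plan([.4648,.335,.034],35);print(sense()['q'].round(2))
im=snap('side','s9.png')
hsv=cv2.cvtColor(im,cv2.COLOR_RGB2HSV)
# expected canister cap centre in side view vs previous picture
u,v=proj('side',[.4648,.335,.078]);print(u,v)
old=cv2.imread('pics/s8.png')[:,:,::-1].astype(int)
d=np.abs(im.astype(int)-old).sum(2)[int(v)-15:int(v)+40,int(u)-25:int(u)+25];print('mean diff',d.mean())
try: measure(snap('top','t9.png'))
except Exception as e: print(e)
```

```text
delta [ 0.16  0.1  16.76] turn [-0.001  0.    -0.   ] at [0.465  0.3332 0.2016] t 25.75
[-0.78  0.45  0.18  1.69 -0.09  1.01  0.04]
342.9345121630587 297.65074833404213
mean diff 59.90327272727273
ring (array([0.4624, 0.3374]), np.float64(0.0343)) 115
cap px 201.67535400390625 268.58056640625 11.701231002807617 274.0 enc [0.4647 0.3343]
cap (array([0.4667, 0.3326]), np.float64(0.0209))
```

{"name": "apply_moves", "arguments": {
  "series": [
    {"delta_pos": [0.15, 0.1, 4], "turn": [0, 0, 0], "fingers": 8.5},
    {"delta_pos": [0.15, 0.1, 8], "turn": [0, 0, 0], "fingers": 8.5},
    {"delta_pos": [0.15, 0.1, 11], "turn": [0, 0, 0], "fingers": 8.5},
    {"delta_pos": [0.15, 0.1, 14], "turn": [0, 0, 0], "fingers": 8.5},
    {"delta_pos": [0.15, 0.1, 16.7], "turn": [0, 0, 0], "fingers": 8.5},
    {"delta_pos": [0.15, 0.1, 16.7], "turn": [0, 0, 0], "fingers": 8.5},
    {"delta_pos": [0.15, 0.1, 16.7], "turn": [0, 0, 0], "fingers": 8.5},
    {"delta_pos": [0.15, 0.1, 16.7], "turn": [0, 0, 0], "fingers": 4.5},
    {"delta_pos": [0.15, 0.1, 16.7], "turn": [0, 0, 0], "fingers": 4.5},
    {"delta_pos": [0.15, 0.1, 16.7], "turn": [0, 0, 0], "fingers": 4.5},
    {"delta_pos": [0.15, 0.1, 16.7], "turn": [0, 0, 0], "fingers": 4.5},
    {"delta_pos": [0.15, 0.1, 16.7], "turn": [0, 0, 0], "fingers": 4.5}
  ],
  "squeeze": 40
}}

```text
clock: 26.85
ee_pos: [0.4662, 0.3361, 0.0364]
orientation: [1.45, 2.786, 0.004]
force: [-0.7, -0.4, 6.1]
grip_width: 0.0532
grasp_force: 41.3
```

{"name": "apply_moves", "arguments": {
  "series": [
    {"delta_pos": [0, 0, -0.5], "turn": [0, 0, 0], "fingers": 4.5},
    {"delta_pos": [0, 0, -0.5], "turn": [0, 0, -0.12], "fingers": 4.5},
    {"delta_pos": [0, 0, -0.5], "turn": [0, 0, -0.24], "fingers": 4.5},
    {"delta_pos": [0, 0, -0.5], "turn": [0, 0, -0.36], "fingers": 4.5},
    {"delta_pos": [0, 0, -0.5], "turn": [0, 0, -0.48], "fingers": 4.5},
    {"delta_pos": [0, 0, -0.5], "turn": [0, 0, -0.6], "fingers": 4.5},
    {"delta_pos": [0, 0, -0.5], "turn": [0, 0, -0.72], "fingers": 4.5},
    {"delta_pos": [0, 0, -0.5], "turn": [0, 0, -0.84], "fingers": 4.5},
    {"delta_pos": [0, 0, -0.5], "turn": [0, 0, -0.96], "fingers": 4.5},
    {"delta_pos": [0, 0, -0.5], "turn": [0, 0, -1.08], "fingers": 4.5},
    {"delta_pos": [0, 0, -0.5], "turn": [0, 0, -1.2], "fingers": 4.5}
  ]
}}

```text
clock: 27.77
ee_pos: [0.4654, 0.3354, 0.0402]
orientation: [-0.385, 3.118, -0.001]
force: [0.3, 0.1, -3.0]
grip_width: 0.0529
grasp_force: 42.2
```

{"name": "apply_moves", "arguments": {
  "series": [
    {"delta_pos": [0, 0, 0], "turn": [0, 0, -0.12], "fingers": 4.5},
    {"delta_pos": [0, 0, 0], "turn": [0, 0, -0.24], "fingers": 4.5},
    {"delta_pos": [0, 0, 0], "turn": [0, 0, -0.36], "fingers": 4.5},
    {"delta_pos": [0, 0, 0], "turn": [0, 0, -0.48], "fingers": 4.5},
    {"delta_pos": [0, 0, 0], "turn": [0, 0, -0.6], "fingers": 4.5},
    {"delta_pos": [0, 0, 0], "turn": [0, 0, -0.72], "fingers": 4.5},
    {"delta_pos": [0, 0, 0], "turn": [0, 0, -0.84], "fingers": 4.5},
    {"delta_pos": [0, 0, 0], "turn": [0, 0, -0.96], "fingers": 4.5},
    {"delta_pos": [0, 0, 0], "turn": [0, 0, -1.07], "fingers": 4.5},
    {"delta_pos": [0, 0, 0], "turn": [0, 0, -1.07], "fingers": 4.5},
    {"delta_pos": [0, 0, 0], "turn": [0, 0, -1.07], "fingers": 4.5},
    {"delta_pos": [0, 0, 0], "turn": [0, 0, -1.07], "fingers": 4.5}
  ]
}}

```text
clock: 28.77
ee_pos: [0.4653, 0.3354, 0.0397]
orientation: [1.909, -2.495, 0.0]
force: [-0.4, -0.5, -1.7]
grip_width: 0.0532
grasp_force: 42.3
```

Run:
```python
from can import *
s=sense();m=R.from_rotvec(s['orientation']).as_matrix();print(s['ee_pos'],s['q'].round(2),np.degrees(np.arctan2(m[1,1],m[0,1])),m[:,2],s['grip_width'],s['grasp_force'])
im=snap('side','s10.png')
u,v=proj('side',[*s['ee_pos'][:2],.033]).astype(int);print(u,v)
for r in red(im,'side',s['ee_pos'][:2],(u-35,v-40,u+35,v+30),.033): print(r)
```

```text
[0.46527826 0.33537155 0.03965142] [-0.34  0.69 -0.52  1.86  0.49  0.73  1.74] 164.84166006515622 [-2.21857862e-04 -4.65724900e-04 -9.99999867e-01] 0.05320523475882181 42.299466133117676
341 313
(309, 273, [101, 44, 30], -2, 0.144)
(309, 275, [101, 48, 28], -2, 0.139)
(309, 276, [101, 48, 31], -2, 0.136)
(309, 277, [100, 48, 35], -2, 0.133)
(306, 278, [107, 50, 28], -2, 0.131)
(307, 278, [101, 44, 25], -2, 0.131)
(308, 278, [103, 46, 34], -2, 0.131)
(309, 278, [92, 47, 44], -2, 0.131)
(348, 314, [136, 87, 75], 111, 0.056)
(349, 314, [126, 79, 64], 116, 0.055)
(350, 314, [120, 78, 66], 121, 0.053)
(341, 315, [122, 80, 68], 79, 0.055)
(343, 315, [122, 76, 65], 88, 0.055)
(344, 315, [123, 79, 67], 92, 0.055)
(345, 315, [121, 77, 66], 97, 0.055)
(346, 315, [118, 75, 63], 101, 0.054)
(347, 315, [120, 76, 66], 106, 0.054)
(348, 315, [115, 69, 58], 111, 0.053)
(349, 315, [109, 70, 58], 116, 0.052)
(344, 316, [105, 70, 58], 93, 0.052)
```

{"name": "apply_moves", "arguments": {
  "series": [
    {"delta_pos": [0, 0, -1.5], "turn": [0, 0, 0], "fingers": 4.5},
    {"delta_pos": [0, 0, -3], "turn": [0, 0, 0], "fingers": 4.5},
    {"delta_pos": [0, 0, -3], "turn": [0, 0, 0], "fingers": 4.5},
    {"delta_pos": [0, 0, -3], "turn": [0, 0, 0], "fingers": 4.5}
  ]
}}

```text
clock: 29.15
ee_pos: [0.4654, 0.3359, 0.0698]
orientation: [-1.912, 2.492, -0.0]
force: [-0.1, -0.8, -3.2]
grip_width: 0.0529
grasp_force: 42.6
```

Run:
```python
from can import *
s=sense();print(s['ee_pos'],s['grip_width'])
im=snap('side','s11.png')
c=s['ee_pos'][:2];u,v=proj('side',[*c,.066]).astype(int);print(u,v)
hsv=cv2.cvtColor(im,cv2.COLOR_RGB2HSV).astype(int)
for vv in range(v-12,v+22):
    row=[uu for uu in range(u-25,u+25) if (im[vv,uu,0]>1.3*im[vv,uu,1]) and im[vv,uu,0]-im[vv,uu,2]>22]
    if row:
        A=[]
        for uu in (row[0],row[-1]):
            o,d=ray('side',uu,vv);a=d[:2]@d[:2];oc=o[:2]-c;b=oc@d[:2];q=b*b-a*(oc@oc-.027**2);p=o+d*(-b-np.sqrt(max(q,0)))/a
            A.append((round(float(np.degrees(np.arctan2(p[1]-c[1],p[0]-c[0]))),1),round(float(p[2]),3)))
        print(vv,row[0],row[-1],len(row),A)
cv2.imwrite('pics/c11.png',cv2.resize(im[v-45:v+45,u-60:u+60],(800,600),interpolation=2)[:,:,::-1])
```

```text
[0.46543755 0.33592498 0.06980571] 0.052877311790348575
342 302
302 350 352 3 [(116.9, 0.088), (128.4, 0.085)]
303 341 352 12 [(76.5, 0.088), (128.9, 0.083)]
304 340 352 13 [(72.4, 0.085), (129.4, 0.08)]
305 340 352 13 [(72.7, 0.082), (129.9, 0.077)]
306 340 349 10 [(72.9, 0.08), (113.2, 0.078)]
307 340 349 8 [(73.2, 0.077), (113.6, 0.075)]
308 340 348 7 [(73.4, 0.074), (108.9, 0.073)]
309 340 348 7 [(73.6, 0.071), (109.3, 0.07)]
310 340 350 10 [(73.9, 0.069), (120.0, 0.066)]
311 340 350 7 [(74.1, 0.066), (120.4, 0.063)]
312 340 350 8 [(74.4, 0.063), (120.8, 0.06)]
313 340 350 8 [(74.6, 0.06), (121.2, 0.057)]
314 340 350 7 [(74.9, 0.058), (121.6, 0.054)]
315 340 350 10 [(75.1, 0.055), (122.0, 0.051)]
316 340 350 11 [(75.4, 0.052), (122.5, 0.048)]
317 340 346 7 [(75.6, 0.049), (102.3, 0.049)]
318 343 344 2 [(89.0, 0.047), (93.5, 0.047)]
```

View pics/c11.png

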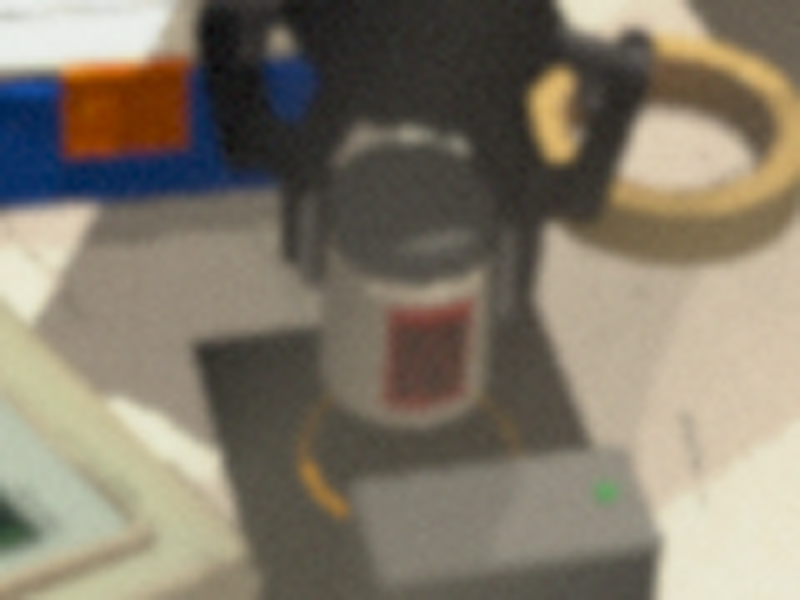

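The mark is in full view at crop px (428,355) on a canister whose silhouette centre is at about 407. That puts it at about 99.5°, against a scanner direction of 98.6°. I'll refine the ring centre and the scanner heading.

Run:
```python
from can import *
from scipy.optimize import least_squares
def ringpts(n,f,win,lo=(10,130,60)):
    im=cv2.imread(f'pics/{f}.png');hsv=cv2.cvtColor(im,cv2.COLOR_BGR2HSV);m=cv2.inRange(hsv,lo,(35,255,255))
    w=np.zeros_like(m);x0,y0,x1,y1=win;w[y0:y1,x0:x1]=255;m&=w
    W=np.array([onz(n,u,v,.004)[:2] for v,u in np.argwhere(m)])
    d=np.hypot(*(W-[.4625,.337]).T);return W[(d>.028)&(d<.043)]
T=ringpts('top','t8',(188,245,232,295));S=ringpts('side','s11',(310,295,375,345),(8,90,60))
for nm,W in(('top',T),('side',S)):
    a=np.degrees(np.arctan2(*(W-[.4625,.337]).T[::-1]));print(nm,len(W),np.histogram(a,12,(-180,180))[0])
    for r in(None,.0345):
        f=(lambda p:np.hypot(*(W-p[:2]).T)-(r or p[2]));k=least_squares(f,[.4625,.337,.0345],loss='soft_l1',f_scale=.001);print(r,k.x.round(4))
im=cv2.imread('pics/t8.png');g=cv2.cvtColor(im,cv2.COLOR_BGR2GRAY)
# black plate outline
hsv=cv2.cvtColor(im,cv2.COLOR_BGR2HSV);m=cv2.inRange(hsv[:,:,2],0,60);m[:235]=0;m[312:]=0;m[:,:135]=0;m[:,250:]=0
cs,_=cv2.findContours(m,0,1);k=max(cs,key=cv2.contourArea)[:,0]
for nm,c in(('right',lambda u,v:u>225),('top',lambda u,v:(v<262)&(u>185)&(u<228)),('bot',lambda u,v:(v>282)&(u>170)&(u<232))):
    q=k[c(k[:,0],k[:,1])]
    W=np.array([onz('top',*p,.004)[:2] for p in q]);d=cv2.fitLine(W.astype(np.float32),cv2.DIST_HUBER,0,1e-4,1e-4).ravel();print(nm,len(q),np.degrees(np.arctan2(d[1],d[0]))%180,d[2:])
s=sense();print(s['ee_pos'],proj('side',[*s['ee_pos'][:2],.06]))
```

```text
top 148 [15 21 20 17 15 15  4  0  0  1 22 18]
None [0.4625 0.3379 0.0346]
0.0345 [0.4625 0.3377 0.0345]
side 67 [ 2  4 12  7  0  3 20 19  0  0  0  0]
None [0.4618 0.3376 0.0346]
0.0345 [0.4619 0.3376 0.0345]
right 70 8.1952 [0.4708125  0.27511638]
top 42 98.1788 [0.5202522 0.3408029]
bot 61 98.27551 [0.40163833 0.3527556 ]
[0.46503182 0.33542511 0.06904538] [342.46387301 304.21317353]
```

Run:
```python
from h import *
plan([.4622,.3377,.0362],163.5)
```

```text
delta [-0.15  0.33  3.28] turn [ 0.    -0.001  0.026] at [0.465  0.3354 0.069 ] t 29.2
```

{"name": "apply_moves", "arguments": {
  "series": [
    {"delta_pos": [-0.15, 0.3, 0], "turn": [0, 0, 0.025], "fingers": 4.5},
    {"delta_pos": [-0.15, 0.3, 1.5], "turn": [0, 0, 0.025], "fingers": 4.5},
    {"delta_pos": [-0.15, 0.3, 2.5], "turn": [0, 0, 0.025], "fingers": 4.5},
    {"delta_pos": [-0.15, 0.3, 3.2], "turn": [0, 0, 0.025], "fingers": 4.5},
    {"delta_pos": [-0.15, 0.3, 3.35], "turn": [0, 0, 0.025], "fingers": 4.5},
    {"delta_pos": [-0.15, 0.3, 3.35], "turn": [0, 0, 0.025], "fingers": 4.5},
    {"delta_pos": [-0.15, 0.3, 3.35], "turn": [0, 0, 0.025], "fingers": 4.5},
    {"delta_pos": [-0.15, 0.3, 3.35], "turn": [0, 0, 0.025], "fingers": 4.5}
  ]
}}

```text
clock: 29.87
ee_pos: [0.462, 0.3372, 0.0354]
orientation: [1.881, -2.513, 0.0]
force: [-2.4, -2.5, 5.1]
grip_width: 0.0531
grasp_force: 43.1
```

{"name": "apply_moves", "arguments": {
  "series": [
    {"delta_pos": [0, 0, 0], "turn": [0, 0, 0], "fingers": 6},
    {"delta_pos": [0, 0, 0], "turn": [0, 0, 0], "fingers": 8.5},
    {"delta_pos": [0, 0, 0], "turn": [0, 0, 0], "fingers": 8.5},
    {"delta_pos": [0, 0, 0], "turn": [0, 0, 0], "fingers": 8.5},
    {"delta_pos": [0, 0, 0], "turn": [0, 0, 0], "fingers": 8.5},
    {"delta_pos": [0, 0, -3], "turn": [0, 0, 0], "fingers": 8.5},
    {"delta_pos": [0, 0, -6], "turn": [0, 0, 0], "fingers": 8.5},
    {"delta_pos": [0, 0, -10], "turn": [0, 0, 0], "fingers": 8.5},
    {"delta_pos": [0, 0, -14], "turn": [0, 0, 0], "fingers": 8.5},
    {"delta_pos": [0, 0, -18], "turn": [0, 0, 0], "fingers": 8.5},
    {"delta_pos": [0, 0, -22], "turn": [0, 0, 0], "fingers": 8.5}
  ]
}}

```text
clock: 30.78
ee_pos: [0.4623, 0.3376, 0.2578]
orientation: [1.882, -2.514, -0.001]
force: [0.9, 1.2, 0.2]
grip_width: 0.0853
grasp_force: 0.0
```

{"name": "apply_moves", "arguments": {
  "series": [
    {"delta_pos": [-2, -4, 0], "turn": [0, 0, 0], "fingers": 8.5},
    {"delta_pos": [-4, -8, 0], "turn": [0, 0, 0], "fingers": 8.5},
    {"delta_pos": [-6, -12, 0], "turn": [0, 0, 0], "fingers": 8.5},
    {"delta_pos": [-8, -15, 0], "turn": [0, 0, 0], "fingers": 8.5},
    {"delta_pos": [-8, -15, 0], "turn": [0, 0, 0], "fingers": 8.5},
    {"delta_pos": [-8, -15, 0], "turn": [0, 0, 0], "fingers": 8.5},
    {"delta_pos": [-8, -15, 0], "turn": [0, 0, 0], "fingers": 8.5}
  ]
}}

```text
clock: 31.37
ee_pos: [0.6283, 0.3727, 0.2546]
orientation: [1.882, -2.512, -0.002]
force: [0.3, -0.5, 0.5]
grip_width: 0.0851
grasp_force: 0.0
```

Run:
```python
from can import *
print(sense()['ee_pos'])
a=snap('top','t12.png');b=snap('side','s12.png')
try: measure(a)
except Exception as e: print(e)
c=np.array([.462,.3375])
for vv in range(308,325):
    row=[uu for uu in range(325,360) if b[vv,uu,0]>1.3*b[vv,uu,1] and int(b[vv,uu,0])-b[vv,uu,2]>22]
    print(vv,row)
t=np.hstack([cv2.resize(a[225:315,140:260],(400,300),interpolation=2),cv2.resize(b[265:355,290:410],(400,300),interpolation=2)])
t2=np.hstack([cv2.resize(a[160:280,230:390],(400,300)),cv2.resize(b[180:300,220:380],(400,300))])
cv2.imwrite('pics/c12.png',np.vstack([t,t2])[:,:,::-1])
```

```text
[0.6283156  0.37272943 0.25462866]
axis 1 is out of bounds for array of dimension 1
308 []
309 []
310 []
311 []
312 []
313 []
314 [352]
315 [349, 350, 351, 352]
316 [341, 342, 343, 344, 345, 346, 347, 348, 349, 350, 351, 352]
317 [342, 343, 344, 345, 346, 347, 348, 349, 350, 351]
318 [345, 346, 347]
319 []
320 [357]
321 [358]
322 [358]
323 []
324 []
```

View pics/c12.png

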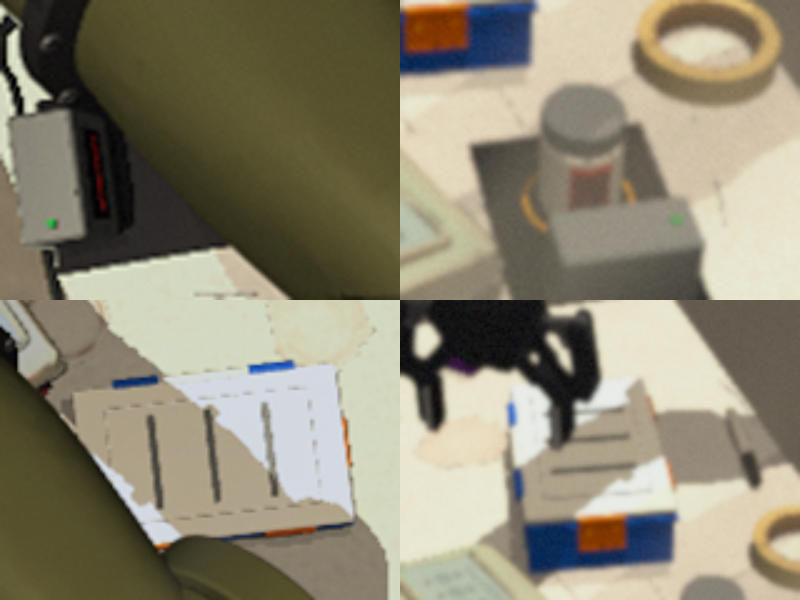

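The canister stands upright in the ring with its mark toward the scanner, and the case is still clipped. I'll clear the arm for one numeric check.

{"name": "apply_moves", "arguments": {
  "series": [
    {"delta_pos": [-8, 0, -2], "turn": [0, 0, 0], "fingers": 8.5},
    {"delta_pos": [-16, 6, -4], "turn": [0, 0, 0], "fingers": 8.5},
    {"delta_pos": [-20, 10, -4], "turn": [0, 0, 0], "fingers": 8.5},
    {"delta_pos": [4, -4, -6], "turn": [0, 0, 0], "fingers": 8.5},
    {"delta_pos": [16, -8, -6], "turn": [0, 0, 0], "fingers": 8.5},
    {"delta_pos": [30, -10, -6], "turn": [0, 0, 0], "fingers": 8.5},
    {"delta_pos": [40, -10, -6], "turn": [0, 0, 0], "fingers": 8.5},
    {"delta_pos": [44, -6, -6], "turn": [0, 0, 0], "fingers": 8.5},
    {"delta_pos": [44, -4, -6], "turn": [0, 0, 0], "fingers": 8.5},
    {"delta_pos": [44, -4, -6], "turn": [0, 0, 0], "fingers": 8.5},
    {"delta_pos": [44, -4, -6], "turn": [0, 0, 0], "fingers": 8.5},
    {"delta_pos": [44, -4, -6], "turn": [0, 0, 0], "fingers": 8.5}
  ]
}}

```text
clock: 32.47
ee_pos: [0.5851, 0.1217, 0.3085]
orientation: [1.884, -2.514, 0.002]
force: [1.1, -0.8, 0.2]
grip_width: 0.0851
grasp_force: 0.0
```

Run:
```python
from can import *
print(sense()['ee_pos'])
measure(snap('top','t13.png'))
b=np.mean([snap('side').astype(float) for _ in range(6)],0);lf=np.mean([cv2.imread('pics/s11.png')[:,:,::-1]],0).astype(float)
R_=b[:,:,0]/b[:,:,1]
for v in(314,315,316,317,318): print(v,R_[v,334:358].round(2).tolist())
for v in(311,313): print(v,b[v,326:362].mean(1).round().tolist())
for p in([.4622,.3377,.05],[.4622,.3377,.033]): print(proj('side',p))
a=np.radians
for th in(88,93,98,103,108): # expected mark edges, half-angle ~28deg
    print(th,[proj('side',[.4622+.027*np.cos(a(th+e)),.3377+.027*np.sin(a(th+e)),.052]).round(1).tolist() for e in(28,0,-28)])
```

```text
[0.58507548 0.12168527 0.3084704 ]
ring (array([0.4627, 0.338 ]), np.float64(0.0347)) 144
cap px 201.6011199951172 270.09552001953125 12.3803129196167 427.0 enc [0.4615 0.3344]
cap (array([0.4612, 0.3343]), np.float64(0.0249))
314 [1.06, 1.07, 1.06, 1.07, 1.07, 1.07, 1.08, 1.12, 1.11, 1.09, 1.1, 1.11, 1.11, 1.1, 1.13, 1.16, 1.19, 1.24, 1.3, 1.24, 1.14, 1.07, 1.07, 1.07]
315 [1.07, 1.07, 1.06, 1.06, 1.07, 1.08, 1.12, 1.19, 1.22, 1.2, 1.2, 1.23, 1.22, 1.22, 1.25, 1.32, 1.36, 1.4, 1.39, 1.27, 1.14, 1.08, 1.07, 1.07]
316 [1.06, 1.07, 1.06, 1.07, 1.06, 1.08, 1.13, 1.27, 1.38, 1.38, 1.41, 1.44, 1.44, 1.41, 1.43, 1.43, 1.44, 1.41, 1.33, 1.21, 1.12, 1.09, 1.08, 1.06]
317 [1.06, 1.06, 1.08, 1.06, 1.06, 1.07, 1.14, 1.28, 1.39, 1.43, 1.44, 1.46, 1.46, 1.45, 1.41, 1.39, 1.32, 1.25, 1.21, 1.18, 1.12, 1.07, 1.07, 1.08]
318 [1.06, 1.06, 1.07, 1.06, 1.07, 1.08, 1.13, 1.24, 1.29, 1.31, 1.28, 1.29, 1.3, 1.3, 1.27, 1.26, 1.22, 1.18, 1.19, 1.14, 1.09, 1.08, 1.1, 1.12]
311 [82.0, 82.0, 83.0, 83.0, 86.0, 93.0, 104.0, 110.0, 114.0, 116.0, 119.0, 119.0, 118.0, 120.0, 120.0, 114.0, 110.0, 107.0, 105.0, 103.0, 101.0, 102.0, 108.0, 111.0, 116.0, 126.0, 130.0, 134.0, 141.0, 137.0, 119.0, 101.0, 88.0, 86.0, 88.0, 88.0]
313 [82.0, 83.0, 84.0, 85.0, 86.0, 94.0, 105.0, 109.0, 112.0, 114.0, 117.0, 119.0, 124.0, 133.0, 142.0, 147.0, 151.0, 151.0, 146.0, 135.0, 130.0, 137.0, 145.0, 147.0, 145.0, 142.0, 136.0, 131.0, 128.0, 124.0, 116.0, 100.0, 90.0, 88.0, 89.0, 87.0]
[343.69333532 308.43575415]
[343.33240611 314.32210166]
88 [[350.5, 315.7], [344.5, 316.8], [338.3, 315.7]]
93 [[351.5, 315.3], [345.7, 316.7], [339.4, 316.0]]
98 [[352.4, 314.8], [346.8, 316.6], [340.4, 316.3]]
103 [[353.2, 314.3], [347.9, 316.5], [341.6, 316.5]]
108 [[353.9, 313.7], [348.9, 316.2], [342.7, 316.7]]
```

Run:
```python
from can import *
b=np.mean([snap('side').astype(float) for _ in range(6)],0);g=b.mean(2)
print(g[282:318:1,344].round().tolist())
for v in(296,298,300): print(v,g[v,326:364].round().tolist())
for y in(.334,.336,.338,.340):
    print(y,[proj('side',[.4622,y+e,z]).round(1)[1] for e,z in((-.027,.078),(.027,.078),(.027,.004))], proj('side',[.4622,y,.078]).round(1))
t=np.mean([snap('top').astype(float) for _ in range(6)],0).mean(2)
print(t[270,182:222].round().tolist());print(t[250:292,201].round().tolist())
for x,y in((.4622,.3377),(.4615,.336),(.4612,.3343)): print([proj('top',[x,y+e,.078])[0].round(1) for e in(.027,-.027)],[proj('top',[x+e,y,.078])[1].round(1) for e in(.027,-.027)])
```

```text
[186.0, 187.0, 188.0, 189.0, 189.0, 188.0, 187.0, 176.0, 156.0, 142.0, 138.0, 137.0, 138.0, 137.0, 137.0, 137.0, 138.0, 138.0, 137.0, 138.0, 137.0, 137.0, 137.0, 136.0, 126.0, 107.0, 97.0, 93.0, 95.0, 106.0, 129.0, 146.0, 139.0, 122.0, 106.0, 97.0]
296 [189.0, 187.0, 187.0, 188.0, 187.0, 180.0, 166.0, 148.0, 140.0, 136.0, 137.0, 138.0, 137.0, 136.0, 137.0, 137.0, 138.0, 138.0, 137.0, 137.0, 138.0, 136.0, 137.0, 136.0, 136.0, 137.0, 137.0, 137.0, 137.0, 141.0, 150.0, 168.0, 185.0, 195.0, 201.0, 203.0, 206.0, 208.0]
298 [187.0, 189.0, 190.0, 188.0, 186.0, 173.0, 147.0, 136.0, 137.0, 136.0, 138.0, 138.0, 138.0, 138.0, 137.0, 139.0, 137.0, 137.0, 138.0, 138.0, 137.0, 137.0, 137.0, 138.0, 138.0, 137.0, 137.0, 138.0, 137.0, 138.0, 141.0, 159.0, 185.0, 203.0, 208.0, 208.0, 208.0, 208.0]
300 [179.0, 186.0, 188.0, 190.0, 185.0, 168.0, 136.0, 123.0, 131.0, 136.0, 137.0, 138.0, 138.0, 137.0, 138.0, 137.0, 137.0, 137.0, 137.0, 137.0, 139.0, 137.0, 138.0, 138.0, 137.0, 139.0, 138.0, 138.0, 139.0, 136.0, 138.0, 149.0, 175.0, 194.0, 197.0, 197.0, 200.0, 205.0]
0.334 [np.float64(288.8), np.float64(3
[... 350 characters left out ...]
138.0, 139.0, 139.0, 139.0, 140.0, 142.0, 141.0, 142.0, 142.0, 142.0, 142.0, 142.0, 143.0, 143.0, 143.0, 143.0, 143.0, 144.0, 146.0, 148.0, 92.0, 28.0, 57.0, 70.0, 70.0, 69.0, 64.0, 32.0]
[37.0, 37.0, 38.0, 37.0, 38.0, 38.0, 37.0, 34.0, 82.0, 142.0, 138.0, 137.0, 138.0, 139.0, 139.0, 139.0, 139.0, 141.0, 141.0, 141.0, 142.0, 142.0, 142.0, 143.0, 144.0, 144.0, 145.0, 144.0, 144.0, 145.0, 145.0, 149.0, 133.0, 57.0, 58.0, 115.0, 132.0, 52.0, 42.0, 44.0, 44.0, 44.0]
[np.float64(187.4), np.float64(212.7)] [np.float64(257.2), np.float64(282.5)]
[np.float64(188.2), np.float64(213.5)] [np.float64(257.5), np.float64(282.8)]
[np.float64(189.0), np.float64(214.3)] [np.float64(257.6), np.float64(282.9)]
```

```bash
python3 -c "
from h import *
print(job_done())"
```

```text
the job is handed in; nothing more can be done
None
```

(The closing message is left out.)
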